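Empty the toggle bin onto the finishing tray

TASK

Swing the middle tilt-out bin of the rack forward as far as it goes, take the scoop, and with it empty the bin of all its wooden toggles, taking two or more in at least one scoopful and shaking them out over the tray so that at least two lie in each half. Keep your fingers off toggles that are in the bin; a toggle that lies elsewhere may be picked up by hand. At the end swing the bin fully shut, have the scoop standing upright in the middle of its cork pad, and leave the bowl, spools, weight, jar and mug where they are.

Things in the scene. Friction and masses are not known exactly. Their poses are not given: they have to be found in the camera images.
- rack: Fixed plywood rack of three grey tilt-out bins side by side, 364 mm wide (y), 90 mm deep, 140 mm high at the back, no roof. Origin on the table straight under the middle bin's hinge, in the plane of the bins' fronts; +x points into the rack. The outer bins do not move; their pull bars stand 117 mm to either side of the middle one's.
- bin (a joint): Middle bin, hinged along its front lower edge (rack's y). 0 = shut, front panel upright; grows as its top swings out and down to -x; stop at 1.4, where the panel is a ramp falling 10 degrees to the hinge. Moves easily; its weight holds it shut below about 0.4 rad, open beyond 0.9.
- bin_hinge (a point): Fixed point on the hinge axis, mid-width, 30 mm above the table: inner corner of the bin's front panel and floor. Axes as rack. Inside 92 mm wide, panel 105 mm tall, floor 78 mm deep, square to it (open: the back wall where toggles gather), sides 65 mm deep; a 45 degree bevel fills the corner, 12 mm up each face; a lip 20 mm high on the floor's rear edge (open: overhanging). Friction 0.25.
- bin_pull (a point): Centre of the bin's pull bar: round, 12 mm diameter, along the rack's y, 64 mm clear between its arms, 27 mm gap to the panel's edge. It lies 138 mm from the hinge along the panel and 6 mm outside the panel's inner face. It can be pinched from above, bin shut or open (170 or about 50 mm above the table). Axes turn with the bin: z up the panel, x to the inside.
- scoop: Loose steel scoop, 160 g: open-fronted pan 80 mm long (x), 76 mm wide (y), floor 2 mm thick, sides 26 mm high (ending 10 mm short of the lip), back 30 mm high. Origin: underside, middle of the pan; z up; lip at x = +40 mm. Slick, friction 0.25. Starts upright on the cork pad.
- scoop_handle (a point): Grasp point on the scoop's upright wooden handle behind the pan, at x = -47 mm, 125 mm above the underside; axes as the scoop. The handle is 14 mm thick (x), 24 mm wide (y), 148 mm high. Held here the gripper clears the bin's sides.
- scoop_mid (a point): Middle of the scoop's pan, 15 mm above the scoop's origin; axes as the scoop. A toggle counts as carried when its middle is within 47 mm of this point.
- bin_mid (a point): Middle of the bin's inside: 40 mm from the hinge along the panel, 30 mm inwards from the panel. Turns with the bin.
- pad: Fixed square cork pad, 150 x 150 mm, 4 mm thick, lying on the table: the scoop's place. Origin under its centre, on the table.
- tray: Loose aluminium tray, 0.7 kg, outer 130 mm (x) by 220 mm (y), rim 31 mm high, floor 5 mm thick, walls 4 mm. Origin on its underside in the centre. A rib 6 mm wide and 20 mm high (from the underside) along its x at y = 0 parts it into two halves, +y and -y, each 103 mm by 122 mm inside.
- toggle0: Light wooden barrel toggle, 34 mm long along its own y, 19 mm diameter with round ends, 15 g; origin in its middle. All toggles are alike; 6 to 8 are present, at first in the middle bin. It rolls.
- toggle1: Light wooden barrel toggle, 34 mm long along its own y, 19 mm diameter with round ends, 15 g; origin in its middle. All toggles are alike; 6 to 8 are present, at first in the middle bin. It rolls.
- toggle2: Light wooden barrel toggle, 34 mm long along its own y, 19 mm diameter with round ends, 15 g; origin in its middle. All toggles are alike; 6 to 8 are present, at first in the middle bin. It rolls.
- toggle3: Light wooden barrel toggle, 34 mm long along its own y, 19 mm diameter with round ends, 15 g; origin in its middle. All toggles are alike; 6 to 8 are present, at first in the middle bin. It rolls.
- toggle4: Light wooden barrel toggle, 34 mm long along its own y, 19 mm diameter with round ends, 15 g; origin in its middle. All toggles are alike; 6 to 8 are present, at first in the middle bin. It rolls.
- toggle5: Light wooden barrel toggle, 34 mm long along its own y, 19 mm diameter with round ends, 15 g; origin in its middle. All toggles are alike; 6 to 8 are present, at first in the middle bin. It rolls.
- toggle6: Light wooden barrel toggle, 34 mm long along its own y, 19 mm diameter with round ends, 15 g; origin in its middle. All toggles are alike; 6 to 8 are present, at first in the middle bin. It rolls.
- toggle7: Light wooden barrel toggle, 34 mm long along its own y, 19 mm diameter with round ends, 15 g; origin in its middle. All toggles are alike; 6 to 8 are present, at first in the middle bin. It rolls.
- bowl: White ceramic bowl, 90 mm wide, 40 mm high, standing on the table; leave alone. Origin under its centre.
- spool: Thread spool, 36 mm diameter, 52 mm high, standing; leave alone. Origin under its centre.
- spool2: Another spool of that size; leave alone. Origin under its centre.
- weight: Dark steel pattern weight, disc 60 mm wide, 25 mm high; leave alone. Origin under its centre.
- jar: Glass jar, 60 mm wide, 90 mm high; leave alone. Origin under its centre.
- mug: Blue mug, 76 mm wide, 90 mm high; leave alone. Origin under its centre.

How it is judged:
On the way, in this order (a step that is already met when the one before it is completed fails the run):
1. the middle bin is swung forward to its stop (value of joint bin above 1.3 rad), for 0.2 s.
2. the scoop, raised clear of the bin's floor, carries at least two toggles (height (world z) of scoop above 0.11 m and distance between any of toggle1, toggle2, toggle3, toggle4, toggle5, toggle6, toggle7 and scoop_mid below 0.047 m and distance between any of toggle0, toggle2, toggle3, toggle4, toggle5, toggle6, toggle7 and scoop_mid below 0.047 m and distance between any of toggle0, toggle1, toggle3, toggle4, toggle5, toggle6, toggle7 and scoop_mid below 0.047 m and distance between any of toggle0, toggle1, toggle2, toggle4, toggle5, toggle6, toggle7 and scoop_mid below 0.047 m and distance between any of toggle0, toggle1, toggle2, toggle3, toggle5, toggle6, toggle7 and scoop_mid below 0.047 m and distance between any of toggle0, toggle1, toggle2, toggle3, toggle4, toggle6, toggle7 and scoop_mid below 0.047 m and distance between any of toggle0, toggle1, toggle2, toggle3, toggle4, toggle5, toggle7 and scoop_mid below 0.047 m and distance between any of toggle0, toggle1, toggle2, toggle3, toggle4, toggle5, toggle6 and scoop_mid below 0.047 m), for 0.2 s.
At the end, for the whole second after the job is handed in: All toggles lie at rest in the tray, at least two of them in each half (either side of the rib); the middle bin is shut (within 0.08 rad); the scoop stands upright on its cork pad, its origin within 60 mm of the pad's centre (x of toggle0 in the frame of tray between -0.061 and 0.061 m and y of toggle0 in the frame of tray between -0.107 and 0.107 m and z of toggle0 in the frame of tray between 0 and 0.05 m and x of toggle1 in the frame of tray between -0.061 and 0.061 m and y of toggle1 in the frame of tray between -0.107 and 0.107 m and z of toggle1 in the frame of tray between 0 and 0.05 m and x of toggle2 in the frame of tray between -0.061 and 0.061 m and y of toggle2 in the frame of tray between -0.107 and 0.107 m and z of toggle2 in the frame of tray between 0 and 0.05 m and x of toggle3 in the frame of tray between -0.061 and 0.061 m and y of toggle3 in the frame of tray between -0.107 and 0.107 m and z of toggle3 in the frame of tray between 0 and 0.05 m and x of toggle4 in the frame of tray between -0.061 and 0.061 m and y of toggle4 in the frame of tray between -0.107 and 0.107 m and z of toggle4 in the frame of tray between 0 and 0.05 m and x of toggle5 in the frame of tray between -0.061 and 0.061 m and y of toggle5 in the frame of tray between -0.107 and 0.107 m and z of toggle5 in the frame of tray between 0 and 0.05 m and x of toggle6 in the frame of tray between -0.061 and 0.061 m and y of toggle6 in the frame of tray between -0.107 and 0.107 m and z of toggle6 in the frame of tray between 0 and 0.05 m and x of toggle7 in the frame of tray between -0.061 and 0.061 m and y of toggle7 in the frame of tray between -0.107 and 0.107 m and z of toggle7 in the frame of tray between 0 and 0.05 m and linear speed of each of toggle0, toggle1, toggle2, toggle3, toggle4, toggle5, toggle6, toggle7 below 0.03 m/s and y of any of toggle1, toggle2, toggle3, toggle4, toggle5, toggle6, toggle7 in the frame of tray above 0.003 m and y of any of toggle0, toggle2, toggle3, toggle4, toggle5, toggle6, toggle7 in the frame of tray above 0.003 m and y of any of toggle0, toggle1, toggle3, toggle4, toggle5, toggle6, toggle7 in the frame of tray above 0.003 m and y of any of toggle0, toggle1, toggle2, toggle4, toggle5, toggle6, toggle7 in the frame of tray above 0.003 m and y of any of toggle0, toggle1, toggle2, toggle3, toggle5, toggle6, toggle7 in the frame of tray above 0.003 m and y of any of toggle0, toggle1, toggle2, toggle3, toggle4, toggle6, toggle7 in the frame of tray above 0.003 m and y of any of toggle0, toggle1, toggle2, toggle3, toggle4, toggle5, toggle7 in the frame of tray above 0.003 m and y of any of toggle0, toggle1, toggle2, toggle3, toggle4, toggle5, toggle6 in the frame of tray above 0.003 m and y of any of toggle1, toggle2, toggle3, toggle4, toggle5, toggle6, toggle7 in the frame of tray below -0.003 m and y of any of toggle0, toggle2, toggle3, toggle4, toggle5, toggle6, toggle7 in the frame of tray below -0.003 m and y of any of toggle0, toggle1, toggle3, toggle4, toggle5, toggle6, toggle7 in the frame of tray below -0.003 m and y of any of toggle0, toggle1, toggle2, toggle4, toggle5, toggle6, toggle7 in the frame of tray below -0.003 m and y of any of toggle0, toggle1, toggle2, toggle3, toggle5, toggle6, toggle7 in the frame of tray below -0.003 m and y of any of toggle0, toggle1, toggle2, toggle3, toggle4, toggle6, toggle7 in the frame of tray below -0.003 m and y of any of toggle0, toggle1, toggle2, toggle3, toggle4, toggle5, toggle7 in the frame of tray below -0.003 m and y of any of toggle0, toggle1, toggle2, toggle3, toggle4, toggle5, toggle6 in the frame of tray below -0.003 m and value of joint bin below 0.08 rad and horizontal distance between scoop and pad below 0.06 m and angle between each of scoop, tray's own z axis and vertical below 0.1 rad and height (world z) of scoop below 0.012 m and linear speed of each of scoop, tray below 0.02 m/s); the robot touches nothing.
It fails at once if the fingers touch a toggle that is in the bin ((contact force between the fingers and toggle0 above 0.5 N and distance between toggle0 and bin_mid below 0.065 m) or (contact force between the fingers and toggle1 above 0.5 N and distance between toggle1 and bin_mid below 0.065 m) or (contact force between the fingers and toggle2 above 0.5 N and distance between toggle2 and bin_mid below 0.065 m) or (contact force between the fingers and toggle3 above 0.5 N and distance between toggle3 and bin_mid below 0.065 m) or (contact force between the fingers and toggle4 above 0.5 N and distance between toggle4 and bin_mid below 0.065 m) or (contact force between the fingers and toggle5 above 0.5 N and distance between toggle5 and bin_mid below 0.065 m) or (contact force between the fingers and toggle6 above 0.5 N and distance between toggle6 and bin_mid below 0.065 m) or (contact force between the fingers and toggle7 above 0.5 N and distance between toggle7 and bin_mid below 0.065 m)).
It fails at once if a bystander (bowl, spool, weight, jar or mug) is moved by more than 40 mm (distance of any of bowl, spool, spool2, weight, jar, mug from where it was at the start of the episode above 0.04 m).
Of toggle0, toggle1, toggle2, toggle3, toggle4, toggle5, toggle6, toggle7 only 6 to 8 are there at a start; the rules pass over those that are not, and their reading is None.
At some moment in a run one of scoop, tray may be knocked a few centimetres aside while the robot is not near it.
It also fails if it takes over 210 s, if anything falls off the work surface, if the arm or the gripper's body presses on something with over 40 N, if the wrist force passes 120 N, or if a joint passes its speed limit or range.

ROBOT

A 7-joint arm with a two-finger parallel gripper is mounted at the origin on the work surface. World frame = base frame: x ahead of the robot, y to its left, z up, the work surface at z = 0. Lengths are in m, angles in rad, forces in N, time in s.
With the tool pointing down it reaches from about 0.4 to 0.85 m from the base axis. Payload 10.4 kg.
Tool frame: the origin (TCP) lies midway between the tips of the shut fingers; the grasp point (between the pads) lies 19 mm behind it; z points along the fingers, y is the direction in which the jaws open and shut (so a half turn about z gives the same grasp; the last joint's range is limited). The gripper opens to 85 mm and grips with 20 to 120 N. Pads are 22 mm wide; open, the fingers measure 114 mm over their backs; the gripper's body (76 mm by 85 mm) begins 54 mm behind the grasp point. The pads swing forward as they close: fully open they stand 13 mm farther back than shut.
Start: joints at [-1.124, 0.332, -0.065, 1.46, 0.022, 1.35, -0.088], TCP at [0.283, 0.557, 0.231] pointing down, gripper open.
Joint ranges: [-2.6, 2.6], [-0.5, 2.12], [-1.47, 1.34], [0.16, 2.42], [-1.27, 4.41], [0.06, 2.06], [-2.6, 2.6]. Speed limits (rad/s): [2.22, 2.22, 2.79, 2.79, 3.14, 3.14, 3.14].

INTERFACE

Orientations are given as a unit quaternion [w, x, y, z].
In Python, from station import status, viewer, workorder, nets gives the robot as it stands.
- The arm moves only by the tool play_rows, never from a script. Its argument "commands" is a list of rows, each a list of 7 numbers: the shift along the tool's x, y, z in m, then the turn, a rotation vector about the tool's x, y, z in degrees, then the closure, from 0 (fully open) to 1 (shut). A call has 1 to 12 rows; each row shifts and turns the commanded pose from where the row before left it, along the tool's axes as they then stand; what a row does not reach is not made up. A row lasts 1/12 s, in which the tool goes at most 41.7 mm and 7.16 degrees, less where a joint would pass 70% of its speed; a pose out of reach is approached as far as the arm can. A call is refused whole if a number of a shift passes 0.0417 or a number of a turn 7.16, either way. A call with a gripper value outside its range is refused whole. The fingers move at their own pace and stop on an object; "squeeze" is the grip in N (left out, the last holds). Time passes only in rows, so rows that do not move let the fingers close. It gives the time, the measured TCP pose, the force and the opening at its end, in the units of the state.
- status.get_obs(): the state, without advancing time (a new reading comes with each control period).
- viewer.grab_frame(name): name is "side" or "top" or "wrist"; returns a dict with "color" (480x640x3 uint8, red, green, blue), "z_map" (480x640 float32, m along the optical axis (not along the pixel's ray), 0 where there is no reading), "camera_matrix" (3x3 intrinsics, pixels), "distortion" ([k1, k2, p1, p2, k3] as OpenCV has them; the pictures are not rectified), "eye" and "rotation" of the camera in the world; the wrist camera has in their place "mount" (4x4, takes a point from camera to tool coordinates, whose origin is the TCP and whose axes are the flange's). Camera axes: x right, y down, z forward; pixel columns grow to the right and rows downward; lengths in m; the calibration is good to about 2 mm. A picture is of the moment at which its call begins: read the wrist's pose just before it.
- workorder.finish_job(): hands the job in, once; it reports no verdict.
Trained networks look in a picture, given as the dict that the camera call returned (one of the last four; its "shot" number tells which), for a name from the list of things; names that differ only in an ending like _2 or _b are one class to them, and where a whole thing is asked for, a point or a joint stands for the part that bears it (a point fixed in the world has none). Each returns a list of dicts, best first, with "conf" (0 to 1); they miss things now and then, are a little off and sometimes report something else, mostly with a low value. They report only what shows in the picture. A call takes as long as a camera call.
- nets.recognise(picture, target): "point" ([x, y, z] in m, in world coordinates, good to about 4 mm: the middle of the surface that is visible of it).
- nets.silhouettes(picture, target): "region" (480x640 bool, what is visible of it).
- nets.landmark_of(picture, target): "point" ([x, y, z] in m, in world coordinates, good to about 4 mm: a listed point, or the origin of a listed thing).
The state is a dict: "t": time; "qpos": joint angles; "joint_vel": joint speeds; "joint_efforts": joint torques, N m; "ee_pos": TCP position; "orientation": TCP orientation; "force": force on the tool from outside, world axes, zero at the start; "wrist_torque": the same for the moment, N m; "opening": finger opening in m.
Only numpy, scipy, OpenCV 4.12 (cv2) and the standard library are available. Lean on these libraries where they do the work, as an engineer would, in place of code of your own. Each camera call takes 0.05 s, during which the arm holds its last target. There are 200 camera calls.

## Working session

There is one attempt and no reset: what is moved stays moved. The work goes in short steps, Python scripts to look and compute and a tool call to move; the robot and the scene stay as the last step left them, time stands still between calls to the robot, and variables do not carry over. Pictures are saved under pics/ and viewed, about 12 in all and at most 16, crops included, and the job is handed in when it is done.

Besides the shell and the picture viewer there is one more tool, called after "Request:" as name(argument=value, ...) on one line, values as JSON. play_rows: Moves the arm, as the interface text tells. Its arguments: {"type":"object","properties":{"commands":{"type":"array","items":{"type":"array","items":{"type":"number"}}},"squeeze":{"type":"number"}},"required":["commands"]}

```bash
ls; mkdir -p pics; cat > h.py <<'E'
import numpy as np, cv2
from scipy.spatial.transform import Rotation as R
from station import status, viewer, workorder, nets
def rot(q): return R.from_quat([q[1],q[2],q[3],q[0]])
def obs():
    o=status.get_obs(); return o
def save(p,n,crop=None,scale=1):
    im=cv2.cvtColor(p["color"],cv2.COLOR_RGB2BGR)
    if crop: im=im[crop[1]:crop[3],crop[0]:crop[2]]
    if scale!=1: im=cv2.resize(im,None,fx=scale,fy=scale)
    cv2.imwrite("pics/"+n,im)
def pose(p,o=None):
    if "eye" in p: return np.array(p["rotation"]),np.array(p["eye"])
    M=np.array(p["mount"]); r=rot(o["orientation"]).as_matrix()
    return r@M[:3,:3], r@M[:3,3]+np.array(o["ee_pos"])
def pts(p,mask=None,o=None):
    z=p["z_map"]; m=(z>0) if mask is None else mask&(z>0)
    v,u=np.nonzero(m)
    n=cv2.undistortPoints(np.stack([u,v],1).astype(float)[:,None],np.array(p["camera_matrix"]),np.array(p["distortion"]))[:,0]
    d=z[v,u]; c=np.c_[n*d[:,None],d]
    Rm,t=pose(p,o); return c@Rm.T+t,np.c_[u,v]
def tool(o,w):
    return rot(o["orientation"]).inv().apply(np.array(w)-np.array(o["ee_pos"]))
E
cat > a.py <<'E'
from h import *
o=obs(); print({k:np.round(v,3).tolist() for k,v in o.items()})
for c in ["top","side"]:
    p=viewer.grab_frame(c); save(p,c+"0.png"); print(c,np.round(p["eye"],3),np.round(p["rotation"],2).tolist())
    for n in ["rack","bin_hinge","bin_pull","scoop","scoop_handle","pad","tray","toggle0","bowl","spool","weight","jar","mug"]:
        print(n,[(np.round(d["point"],3).tolist(),round(d["conf"],2)) for d in nets.landmark_of(p,n)[:8]])
E
python3 a.py
```

```text
pics
{'t': 0.0, 'qpos': [-1.124, 0.333, -0.065, 1.461, 0.022, 1.35, -0.088], 'joint_vel': [-0.002, -0.0, 0.001, 0.0, -0.001, -0.002, -0.0], 'joint_efforts': [-0.001, -62.544, 0.048, -39.161, 0.016, 0.01, -0.0], 'ee_pos': [0.283, 0.557, 0.231], 'orientation': [-0.0, 0.233, 0.973, -0.001], 'force': [0.868, -0.161, 0.142], 'wrist_torque': [0.021, -0.032, 0.0], 'opening': 0.086}
top [0.354 0.005 1.227] [0.05, -0.7, 0.71, -0.05]
rack [([0.603, 0.049, -0.001], 0.88), ([0.376, 0.492, -0.003], 0.4)]
bin_hinge [([0.604, 0.047, 0.028], 0.69), ([0.446, 0.298, -0.002], 0.37)]
bin_pull [([0.596, 0.046, 0.171], 0.79)]
scoop [([0.446, 0.298, -0.002], 0.77)]
scoop_handle [([0.403, 0.32, 0.13], 0.92), ([0.327, -0.424, -0.002], 0.61)]
pad [([0.446, 0.3, 0.004], 0.85)]
tray [([0.511, -0.264, 0.002], 0.95), ([0.376, 0.491, -0.003], 0.72)]
toggle0 [([0.658, 0.062, 0.038], 0.63), ([0.629, 0.02, 0.034], 0.53), ([0.661, 0.088, 0.038], 0.51), ([0.663, 0.043, 0.04], 0.46), ([0.662, 0.018, 0.039], 0.38), ([0.628, 0.042, 0.043], 0.36), ([0.622, 0.082, 0.041], 0.35), ([0.372, 0.488, -0.003], 0.3)]
bowl [([0.664,
[... 340 characters left out ...]
2, -0.39]
rack [([0.602, 0.051, -0.001], 0.67)]
bin_hinge [([0.646, 0.383, -0.003], 0.64), ([0.602, 0.047, 0.03], 0.61)]
bin_pull [([0.595, 0.05, 0.166], 0.87), ([0.656, -0.467, -0.001], 0.3)]
scoop [([0.446, 0.296, 0.006], 0.68)]
scoop_handle [([0.402, 0.312, 0.128], 0.74)]
pad [([0.744, -0.322, 0.002], 0.74), ([0.443, 0.298, 0.001], 0.6), ([0.593, 0.049, 0.168], 0.54)]
tray [([0.507, -0.26, 0.001], 0.8), ([0.655, -0.468, 0.002], 0.18)]
toggle0 []
bowl [([0.658, -0.468, 0.002], 0.86)]
spool [([0.589, 0.471, 0.0], 0.69), ([0.648, 0.388, -0.002], 0.67)]
weight [([0.324, -0.423, -0.002], 0.58)]
jar [([0.745, -0.324, -0.002], 0.76)]
mug [([0.38, 0.493, 0.0], 0.83), ([0.599, 0.048, 0.03], 0.62)]
```

View pics/top0.png

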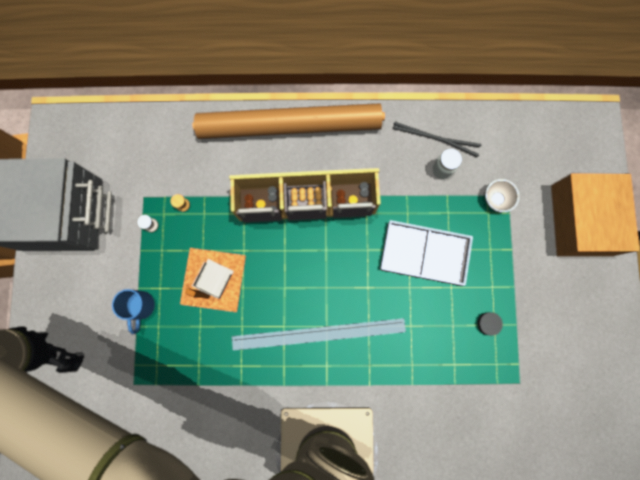

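View pics/side0.png

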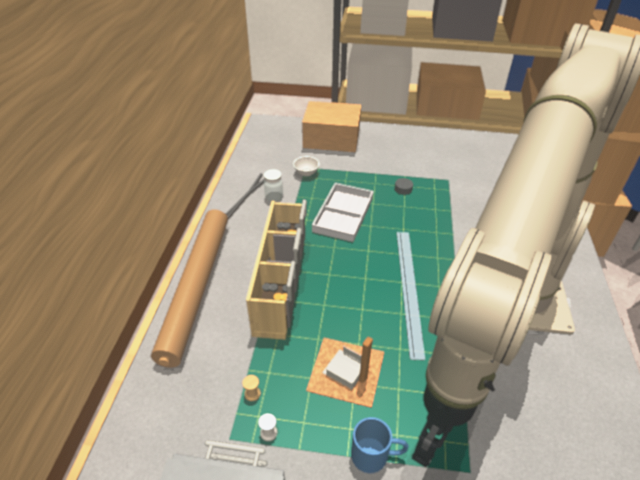

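The top view shows the rack upright at about px (305,195), the toggles in the middle bin, the scoop on its pad at (213,278) and the tray at (427,253). Next I measure yaws and write a row planner.

```bash
cat >> h.py <<'E'
def down(yaw,pitch=0):
    """tool pose: scoop x (=tool y) at world yaw, scoop pitched lip-up by pitch deg (positive)"""
    y=np.array([np.cos(yaw),np.sin(yaw),0]); z=np.array([0,0,-1.]); x=np.cross(y,z)
    return R.from_matrix(np.c_[x,y,z])*R.from_euler('x',-pitch,degrees=True)
def rows(start,targets,clo,vmax=.038,wmax=6.5,nmin=1):
    """start=(p,R); targets list of (p,R[,vmax]); rows printed 12 a call"""
    out=[];p,r=start
    for t in targets:
        q,s=t[0],t[1]; v=t[2] if len(t)>2 else vmax
        d=np.array(q)-p; rv=(r.inv()*s).as_rotvec(degrees=True)
        n=max(nmin,int(np.ceil(np.linalg.norm(d)/v)),int(np.ceil(np.linalg.norm(rv)/wmax)))
        p0,r0=p,r
        for i in range(1,n+1):
            pn=p0+d*i/n; rn=r0*R.from_rotvec(rv*i/n,degrees=True)
            # follow rounded rows so that rounding does not add up
            sh=np.round(r.inv().apply(pn-p),4); tu=np.round((r.inv()*rn).as_rotvec(degrees=True),2)
            out.append([*sh.tolist(),*tu.tolist(),clo])
            p=p+r.apply(sh); r=r*R.from_rotvec(tu,degrees=True)
    for i in range(0,len(out),12):
        print("["+",".join("["+",".join(f"{x:g}" for x in w)+"]" for w in out[i:i+12])+"]")
    return p,r
def cur():
    o=obs(); return np.array(o["ee_pos"]),rot(o["orientation"])
def rectfit(P):
    (c,s,a)=cv2.minAreaRect((P[:,:2]*1000).astype(np.float32)); return np.round(c,1),np.round(s,1),round(a,2)
E
cat > b.py <<'E'
from h import *
p=viewer.grab_frame("top")
P,uv=pts(p)
def box(a,b,c,d,e,f):
    m=(P[:,0]>a)&(P[:,0]<b)&(P[:,1]>c)&(P[:,1]<d)&(P[:,2]>e)&(P[:,2]<f); return P[m]
print("table z",np.median(box(.35,.5,-.1,.1,-.03,.03)[:,2]))
Q=box(.55,.75,-.2,.3,.125,.15); print("rack top",len(Q),rectfit(Q),Q.min(0),Q.max(0))
Q=box(.55,.63,-.2,.3,.155,.19); print("bars",len(Q),rectfit(Q),Q.mean(0), "slope",np.polyfit(Q[:,1],Q[:,0],1))
for n in ["tray","pad","scoop"]:
    for d in nets.silhouettes(p,n)[:1]:
        Q,_=pts(p,d["region"]); print(n,len(Q),d["conf"],rectfit(Q),"z",np.percentile(Q[:,2],[5,50,95]).round(3))
Q=box(.3,.55,.2,.4,.1,.17); print("handle",len(Q),rectfit(Q) if len(Q)>4 else "",Q.mean(0))
E
python3 b.py
```

```text
Traceback (most recent call last):
  File "b.py", line 3, in <module>
    P,uv=pts(p)
         ~~~^^^
  File "h.py", line 21, in pts
    Rm,t=pose(p,o); return c@Rm.T+t,np.c_[u,v]
                           ~^~~~~
ValueError: matmul: Input operand 1 has a mismatch in its core dimension 0, with gufunc signature (n?,k),(k,m?)->(n?,m?) (size 4 is different from 3)
```

```bash
sed -i 's/return np.array(p\["rotation"\]),np/return rot(p["rotation"]).as_matrix(),np/' h.py; python3 b.py
```

```text
table z -6.853430285846951e-05
rack top 1432 (array([644. ,  50.6]), array([103.5, 360.6]), 2.76) [ 0.5850591  -0.12920758  0.12501634] [0.70198794 0.2329778  0.14982727]
bars 486 (array([597.9,  48.4]), array([ 11.9, 313.2]), 2.63) [0.59712137 0.04843296 0.1704345 ] slope [-0.04695457  0.59939552]
tray 4303 0.88 (array([ 512.7, -267.9]), array([233. , 140.9]), 79.08) z [0.    0.005 0.03 ]
pad 2291 0.95 (array([440.8, 298.7]), array([157.4, 155.3]), 83.36) z [-0.001  0.003  0.007]
scoop 1082 0.66 (array([437.7, 297.7]), array([76.9, 95. ]), 64.84) z [0.001 0.006 0.146]
handle 106 (array([401.5, 315.2]), array([23.8, 14.5]), 66.32) [0.4010249  0.31202893 0.13928473]
```

```bash
cat >> h.py <<'E'
YR=np.radians(2.7); HIN=np.array([.6035,.0488,.03]); EX=np.array([np.cos(YR),np.sin(YR),0]); EZ=np.array([0,0,1.])
def bar(th): return HIN+EX*(-.138*np.sin(th)-.006*np.cos(th))+EZ*(.138*np.cos(th)-.006*np.sin(th))
E
cat > c.py <<'E'
from h import *
r=down(YR); b0=bar(0)-.019*EZ; print(b0)
s=rows(cur(),[(b0+.1*EZ,r),(b0+.03*EZ,r)],.6)
print(); s=rows(s,[(b0,r,.02)],.6)
print(); s=rows(s,[(bar(t)-.019*EZ,r) for t in np.linspace(0,1.42,13)[1:]],1)
E
python3 c.py
```

```text
[0.59750666 0.04851736 0.149     ]
[[-0.0319,-0.0195,-0.0011,0,-0,3.77,0.6],[-0.0332,-0.0173,-0.0011,0,-0,3.78,0.6],[-0.0342,-0.0151,-0.0011,0,-0,3.77,0.6],[-0.0351,-0.0128,-0.0011,0,-0,3.78,0.6],[-0.0359,-0.0104,-0.0011,0,-0,3.77,0.6],[-0.0365,-0.0081,-0.0011,0,-0,3.77,0.6],[-0.0369,-0.0057,-0.0011,0,-0,3.78,0.6],[-0.0373,-0.0032,-0.0011,0,-0,3.77,0.6],[-0.0374,-0.0008,-0.0012,0,-0,3.78,0.6],[-0.0373,0.0017,-0.0011,0,-0,3.77,0.6],[-0.0372,0.0042,-0.0011,0,-0,3.77,0.6],[-0.0368,0.0066,-0.0011,0,-0,3.78,0.6]]
[[-0.0363,0.009,-0.0011,0,-0,3.77,0.6],[-0.0356,0.0113,-0.0011,0,-0,3.78,0.6],[-0.0348,0.0137,-0.0011,0,-0,3.77,0.6],[-0.0338,0.016,-0.0011,0,-0,3.77,0.6],[0,-0,0.035,0,-0,0,0.6],[0,-0,0.035,0,-0,0,0.6]]

[[0,-0,0.015,0,-0,0,0.6],[0,-0,0.015,0,-0,0,0.6]]

[[0,-0.0163,0.0017,0,-0,0,1],[0,-0.0159,0.0036,0,-0,0,1],[0,-0.0154,0.0054,0,-0,0,1],[0,-0.0147,0.0072,0,-0,0,1],[0,-0.0137,0.0089,0,-0,0,1],[0,-0.0125,0.0105,0,-0,0,1],[0,-0.0113,0.0118,0,-0,0,1],[0,-0.0097,0.0131,0,-0,0,1],[0,-0.0082,0.0142,0,-0,0,1],[0,-0.0064,0.015,0,-0,0,1],[0,-0.0046,0.0157,0,-0,0,1],[0,-0.0027,0.0161,0,-0,0,1]]
```

Request:
play_rows(commands=[[-0.0319,-0.0195,-0.0011,0,0,3.77,0.6],[-0.0332,-0.0173,-0.0011,0,0,3.78,0.6],[-0.0342,-0.0151,-0.0011,0,0,3.77,0.6],[-0.0351,-0.0128,-0.0011,0,0,3.78,0.6],[-0.0359,-0.0104,-0.0011,0,0,3.77,0.6],[-0.0365,-0.0081,-0.0011,0,0,3.77,0.6],[-0.0369,-0.0057,-0.0011,0,0,3.78,0.6],[-0.0373,-0.0032,-0.0011,0,0,3.77,0.6],[-0.0374,-0.0008,-0.0012,0,0,3.78,0.6],[-0.0373,0.0017,-0.0011,0,0,3.77,0.6],[-0.0372,0.0042,-0.0011,0,0,3.77,0.6],[-0.0368,0.0066,-0.0011,0,0,3.78,0.6]], squeeze=25)

```text
t: 2.65
ee_pos: [0.5196, 0.174, 0.245]
orientation: [0.0, 0.591, 0.807, 0.0]
force: [0.5, 1.2, 0.6]
opening: 0.034
```

Request:
play_rows(commands=[[-0.0363,0.009,-0.0011,0,0,3.77,0.6],[-0.0356,0.0113,-0.0011,0,0,3.78,0.6],[-0.0348,0.0137,-0.0011,0,0,3.77,0.6],[-0.0338,0.016,-0.0011,0,0,3.77,0.6],[0,0,0,0,0,0,0.6],[0,0,0,0,0,0,0.6],[0,0,0,0,0,0,0.6]])

```text
t: 3.23
ee_pos: [0.5974, 0.049, 0.2488]
orientation: [-0.0, 0.69, 0.724, 0.0]
force: [0.1, 0.4, -0.1]
opening: 0.0341
```

```bash
cat > c2.py <<'E'
from h import *
r=down(YR); b0=bar(0)-.019*EZ
o=obs(); print(o["t"],np.round(o["ee_pos"],4),o["opening"],(rot(o["orientation"]).inv()*r).as_rotvec(degrees=True).round(2),o["force"])
s=rows(cur(),[(b0+.03*EZ,r),(b0,r,.02)],.6)
p=viewer.grab_frame("wrist"); save(p,"w1.png"); print(np.round(p["mount"],3).tolist())
for n in ["bin_pull","toggle0"]: print(n,[(np.round(d["point"],3).tolist(),round(d["conf"],2)) for d in nets.landmark_of(p,n)[:9]])
E
python3 c2.py
```

```text
3.2333 [0.5974 0.049  0.2488] 0.034109494489477934 [-0.02 -0.02  0.04] [ 0.07552111  0.36012321 -0.08371952]
[[-0.0002,0.0001,0.0349,-0.01,-0.01,0.02,0.6],[-0.0003,0,0.0349,-0.01,-0.01,0.02,0.6],[0,0,0.015,-0,-0,-0,0.6],[0,0,0.015,-0,-0,-0,0.6]]
[[-0.001, -0.956, -0.293, 0.075], [1.0, -0.001, -0.001, 0.0], [0.0, -0.293, 0.956, -0.142], [0.0, 0.0, 0.0, 1.0]]
bin_pull [([0.597, 0.053, 0.17], 0.94)]
toggle0 [([0.663, 0.066, 0.04], 0.93), ([0.664, 0.085, 0.041], 0.9), ([0.665, 0.022, 0.041], 0.87), ([0.626, 0.084, 0.039], 0.82), ([0.627, 0.022, 0.038], 0.62)]
```

View pics/w1.png

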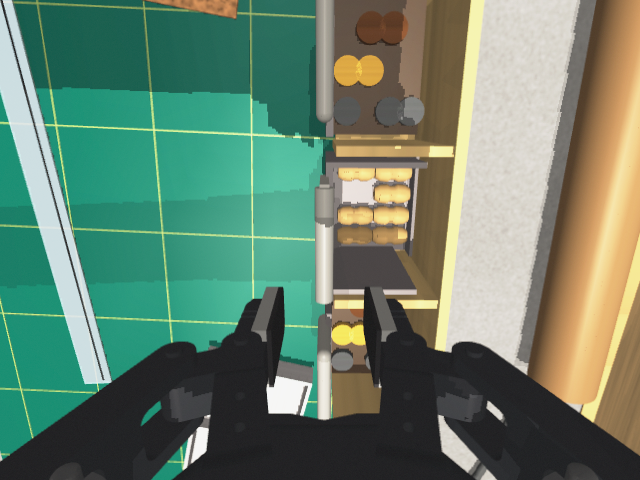

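Wrist view: the pull bar is between the jaws (bar at px (323,230)), and seven toggles show in the middle bin around (375,205). Now I lower, pinch and swing the bin open.

Request:
play_rows(commands=[[0,0,0.035,0,0,0,0.6],[0,0,0.035,0,0,0,0.6],[0,0,0.015,0,0,0,0.6],[0,0,0.015,0,0,0,0.6],[0,0,0,0,0,0,1],[0,0,0,0,0,0,1],[0,0,0,0,0,0,1],[0,0,0,0,0,0,1],[0,0,0,0,0,0,1],[0,0,0,0,0,0,1]], squeeze=25)

```text
t: 4.22
ee_pos: [0.5973, 0.0494, 0.149]
orientation: [-0.0, 0.69, 0.724, 0.0]
force: [0.1, 4.1, -11.3]
opening: 0.0111
```

Request:
play_rows(commands=[[0,-0.0163,0.0017,0,0,0,1],[0,-0.0159,0.0036,0,0,0,1],[0,-0.0154,0.0054,0,0,0,1],[0,-0.0147,0.0072,0,0,0,1],[0,-0.0137,0.0089,0,0,0,1],[0,-0.0125,0.0105,0,0,0,1],[0,-0.0113,0.0118,0,0,0,1],[0,-0.0097,0.0131,0,0,0,1],[0,-0.0082,0.0142,0,0,0,1],[0,-0.0064,0.015,0,0,0,1],[0,-0.0046,0.0157,0,0,0,1],[0,-0.0027,0.0161,0,0,0,1]])

```text
t: 5.22
ee_pos: [0.4668, 0.0425, 0.0267]
orientation: [0.0, 0.69, 0.724, 0.001]
force: [-3.0, 1.6, 15.4]
opening: 0.011
```

Request:
play_rows(commands=[[0,0,0,0,0,0,1],[0,0,0,0,0,0,1],[0,0,0,0,0,0,1]])

```text
t: 5.47
ee_pos: [0.4671, 0.0424, 0.0269]
orientation: [0.0, 0.69, 0.724, 0.001]
force: [-0.8, 2.1, -1.8]
opening: 0.0109
```

```bash
cat > d.py <<'E'
from h import *
r=down(YR); p,q=cur()
s=rows((p,q),[(p+.22*EZ,q),(np.array([.4015,.3145,.25]),down(np.radians(-24.5)))],.4)
print(s[0])
E
python3 d.py
```

```text
[[0,0,-0.0367,0,0,0,0.4],[0,0.0001,-0.0366,0,0,0,0.4],[0.0001,0,-0.0367,0,0,0,0.4],[-0,0.0001,-0.0367,0,0,0,0.4],[-0,0,-0.0366,0,0,0,0.4],[0,0.0001,-0.0367,0,0,0,0.4],[0.0344,-0.0066,-0.0004,0.01,-0.01,3.4,0.4],[0.0339,-0.0086,-0.0004,0.01,-0,3.4,0.4],[0.0333,-0.0106,-0.0003,0.01,-0.01,3.4,0.4],[0.0326,-0.0126,-0.0004,0,-0,3.4,0.4],[0.0319,-0.0145,-0.0004,0.01,-0.01,3.4,0.4],[0.0309,-0.0164,-0.0004,0.01,-0.01,3.39,0.4]]
[[0.0299,-0.0181,-0.0004,0.01,-0,3.4,0.4],[0.0288,-0.0199,-0.0004,0.01,-0.01,3.4,0.4]]
[0.40150744 0.3144871  0.25003944]
```

Request:
play_rows(commands=[[0,0,0,0,0,0,0.4],[0,0,0,0,0,0,0.4],[0,0,0,0,0,0,0.4],[0,0,-0.0367,0,0,0,0.4],[0,0,-0.0367,0,0,0,0.4],[0,0,-0.0367,0,0,0,0.4],[0,0,-0.0367,0,0,0,0.4],[0,0,-0.0367,0,0,0,0.4],[0,0,-0.0367,0,0,0,0.4]])

```text
t: 6.22
ee_pos: [0.4661, 0.0417, 0.2485]
orientation: [0.0, 0.691, 0.723, 0.001]
force: [1.8, -0.1, 0.4]
opening: 0.0514
```

Request:
play_rows(commands=[[0.0344,-0.0066,-0.0004,0,0,3.4,0.4],[0.0339,-0.0086,-0.0004,0,0,3.4,0.4],[0.0333,-0.0106,-0.0003,0,0,3.4,0.4],[0.0326,-0.0126,-0.0004,0,0,3.4,0.4],[0.0319,-0.0145,-0.0004,0,0,3.4,0.4],[0.0309,-0.0164,-0.0004,0,0,3.4,0.4],[0.0299,-0.0181,-0.0004,0,0,3.4,0.4],[0.0288,-0.0199,-0.0004,0,0,3.4,0.4],[0,0,0,0,0,0,0.4],[0,0,0,0,0,0,0.4]])

```text
t: 7.05
ee_pos: [0.3999, 0.316, 0.2492]
orientation: [0.0, 0.84, 0.542, 0.0]
force: [0.6, -0.2, 1.0]
opening: 0.0512
```

```bash
cat > e.py <<'E'
from h import *
o=obs(); print(o["t"],np.round(o["ee_pos"],4),o["opening"])
p=viewer.grab_frame("wrist"); save(p,"w2.png")
for n in ["scoop","scoop_handle","pad"]: print(n,[(np.round(d["point"],3).tolist(),round(d["conf"],2)) for d in nets.landmark_of(p,n)[:3]])
P,_=pts(p,None,o)
def fit(n,P,m): Q=P[m]; print(n,len(Q),rectfit(Q) if len(Q)>4 else "")
near=(np.abs(P[:,0]-.42)<.12)&(np.abs(P[:,1]-.3)<.12)
fit("handle top",P,near&(P[:,2]>.146)&(P[:,2]<.158))
fit("pan",P,near&(P[:,2]>.009)&(P[:,2]<.045))
t=viewer.grab_frame("top"); save(t,"top1.png",(220,160,400,280),4)
P,_=pts(t)
near=(P[:,0]>.42)&(P[:,0]<.6)&(P[:,1]>-.05)&(P[:,1]<.15)&(P[:,2]>.03)
print(rectfit(P[near]))
near=(P[:,0]>.45)&(P[:,0]<.48)&(P[:,1]>-.0)&(P[:,1]<.1)&(P[:,2]>.03)
print("bar",P[near].mean(0),P[near][:,2].max())
print("toggles",[(np.round(d["point"],3).tolist(),round(d["conf"],2)) for d in nets.landmark_of(t,"toggle0")])
E
python3 e.py
```

```text
7.05 [0.3999 0.316  0.2492] 0.05124242196762819
scoop [([0.445, 0.295, 0.002], 0.57)]
scoop_handle [([0.401, 0.317, 0.131], 0.89)]
pad [([0.643, 0.391, -0.0], 0.2)]
handle top 655 (array([402.5, 316.2]), array([23.2, 13.3]), 65.41)
pan 903 (array([433.8, 300.7]), array([76.5, 83.9]), 64.73)
(array([529.8,  50.2]), array([199.1, 140.2]), 89.98)
bar [0.46806394 0.04556804 0.05071741] 0.05819449591573189
toggles [([0.591, 0.084, 0.048], 0.61), ([0.598, 0.036, 0.049], 0.58), ([0.574, 0.058, 0.044], 0.53), ([0.565, 0.009, 0.047], 0.52), ([0.6, 0.063, 0.054], 0.44), ([0.595, 0.013, 0.046], 0.4), ([0.57, 0.04, 0.052], 0.39)]
```

View pics/top1.png

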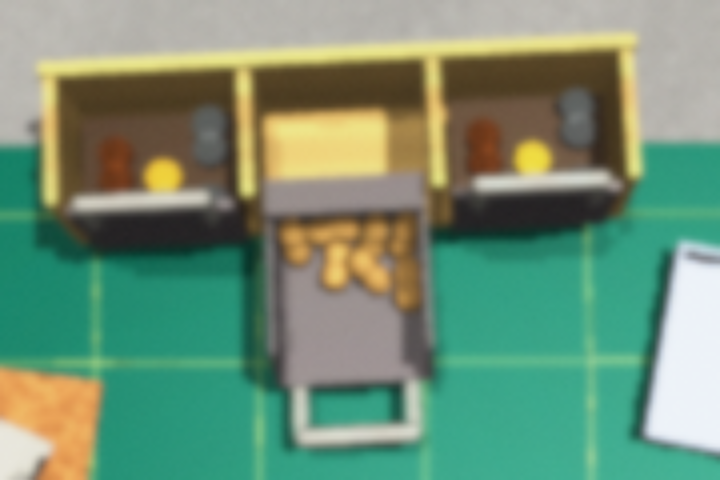

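Enlarged top view: the bin is fully open, with about seven toggles gathered near its back wall (px 280–415, 220–305). Now I grasp the handle.

```bash
python3 -c "
from h import *
s=rows(cur(),[((.4022,.316,.15),down(np.radians(-24.8))),((.4022,.316,.11),down(np.radians(-24.8)),.02)],.4)
"
```

```text
[[0.0009,-0.0001,0.0331,0.01,-0.01,0.07,0.4],[0.001,-0,0.0331,0,-0,0.07,0.4],[0.0009,-0.0001,0.0331,0.01,-0.01,0.06,0.4],[0,0,0.0133,-0,-0,0,0.4],[0,0,0.0134,-0,-0,0,0.4],[0,0,0.0133,-0,-0,0,0.4]]
```

Request:
play_rows(commands=[[0.0009,0,0.0331,0,0,0.07,0.4],[0.001,0,0.0331,0,0,0.07,0.4],[0.0009,0,0.0331,0,0,0.06,0.4],[0,0,0.0133,0,0,0,0.4],[0,0,0.0134,0,0,0,0.4],[0,0,0.0133,0,0,0,0.4],[0,0,0,0,0,0,0.4],[0,0,0,0,0,0,1],[0,0,0,0,0,0,1],[0,0,0,0,0,0,1],[0,0,0,0,0,0,1],[0,0,0,0,0,0,1]], squeeze=80)

```text
t: 8.35
ee_pos: [0.4025, 0.3174, 0.1111]
orientation: [-0.0, 0.842, 0.539, 0.001]
force: [-0.2, 0.6, 6.2]
opening: 0.0131
```

Request:
play_rows(commands=[[0,0,0,0,0,0,1],[0,0,0,0,0,0,1],[0,0,-0.03,0,0,0,1],[0,0,-0.035,0,0,0,1],[0,0,-0.035,0,0,0,1],[0,0,-0.035,0,0,0,1],[0,0,0,0,0,0,1],[0,0,0,0,0,0,1]])

```text
t: 9.02
ee_pos: [0.4024, 0.3175, 0.2468]
orientation: [-0.001, 0.842, 0.54, 0.002]
force: [-0.2, -0.7, -2.3]
opening: 0.0132
```

```bash
cat > f.py <<'E'
from h import *
t=viewer.grab_frame("top"); P,_=pts(t)
def fr(P): # rack frame
    d=P-HIN; ey=np.array([-EX[1],EX[0],0]); return np.c_[d@EX,d@ey,d[:,2]]
Q=fr(P)
m=(Q[:,0]>-.098)&(Q[:,0]<-.068)&(np.abs(Q[:,1])<.03)&(Q[:,2]<.05)
A=np.c_[Q[m,0],Q[m,1],np.ones(m.sum())]; k,res,_,_=np.linalg.lstsq(A,Q[m,2],rcond=None); print("ramp z=",k,m.sum(),np.std(A@k-Q[m,2]))
m=(Q[:,0]>-.09)&(Q[:,0]<-.02)&(np.abs(Q[:,1])<.08)&(Q[:,2]>.045)
print("sides y",np.histogram(Q[m,1],bins=np.arange(-.07,.071,.004)))
m=(Q[:,0]>-.15)&(Q[:,0]<-.125)&(np.abs(Q[:,1])<.06)&(Q[:,2]>.005)
print("bar",Q[m].mean(0),Q[m].min(0),Q[m].max(0),np.polyfit(P[m][:,1],P[m][:,0],1) if 0 else "")
s=viewer.grab_frame("side"); 
P,_=pts(s,nets.silhouettes(s,"scoop")[0]["region"]); T=tool(obs(),P); print("scoop in tool",T.min(0),T.max(0),np.percentile(T,[2,50,98],axis=0).round(3))
P,_=pts(s); Q=fr(P)
m=(Q[:,0]>-.098)&(Q[:,0]<-.068)&(Q[:,1]<.0)&(Q[:,1]>-.03)&(Q[:,2]<.05)
A=np.c_[Q[m,0],Q[m,1],np.ones(m.sum())]; k,res,_,_=np.linalg.lstsq(A,Q[m,2],rcond=None); print("side: ramp z=",k,m.sum())
E
python3 f.py
```

```text
ramp z= [-0.19045475  0.00116072 -0.00252939] 261 0.002283519865389569
sides y (array([ 0,  0,  0,  0,  0, 30, 19,  0,  0,  0,  0,  0,  0,  0,  0,  0,  0,
        0,  0,  0,  0,  0,  0,  0,  0,  0,  0,  0,  0, 56, 10,  0,  0,  0,
        0]), array([-0.07 , -0.066, -0.062, -0.058, -0.054, -0.05 , -0.046, -0.042,
       -0.038, -0.034, -0.03 , -0.026, -0.022, -0.018, -0.014, -0.01 ,
       -0.006, -0.002,  0.002,  0.006,  0.01 ,  0.014,  0.018,  0.022,
        0.026,  0.03 ,  0.034,  0.038,  0.042,  0.046,  0.05 ,  0.054,
        0.058,  0.062,  0.066,  0.07 ]))
bar [-0.13588606  0.00162666  0.02053051] [-0.14272135 -0.03835141  0.01214087] [-0.1255117   0.04096938  0.02639808] 
scoop in tool [-0.13741592 -0.00815098 -0.07050425] [0.04253685 0.13500879 0.24402718] [[-0.036 -0.006 -0.041]
 [ 0.009  0.038  0.099]
 [ 0.04   0.086  0.107]]
side: ramp z= [-1.67787848e-01 -3.32989201e-02 -1.27449584e-04] 55
```

```bash
cat >> h.py <<'E'
EY=np.array([-EX[1],EX[0],0]); U=np.array([-.985,.170]); N=np.array([.17,.985])
def lip(s,h,phi,y=.001):
    """TCP pose with the scoop's lip at s up the ramp, h above it, pitched lip-up phi deg"""
    a=np.radians(phi); l=s*U+h*N+np.array([-.087*np.cos(a)-.107*np.sin(a),-.087*np.sin(a)+.107*np.cos(a)])
    return HIN+EX*l[0]+EY*y+EZ*l[1], down(YR,phi)
E
python3 -c "
from h import *
p,q=cur()
s=rows((p,q),[((.44,.20,.28),down(YR)),(*lip(.085,.09,-14),),(*lip(.085,.02,-14),)],1)
print();s=rows(s,[(*lip(.085,-.0005,-14),.005)],1)
"
```

```text
[[-0.0179,0.0168,-0.0073,-0.02,0.02,-5.48,1],[-0.0195,0.015,-0.0073,-0.01,0.02,-5.48,1],[-0.0207,0.013,-0.0073,-0.02,0.03,-5.48,1],[-0.022,0.0111,-0.0073,-0.01,0.02,-5.47,1],[-0.0228,0.0089,-0.0074,-0.02,0.02,-5.48,1],[-0.0316,0.0058,0.0044,2.8,-0,-0,1],[-0.0315,0.0061,0.0041,2.8,-0,-0,1],[-0.0316,0.0062,0.0039,2.8,-0,-0,1],[-0.0315,0.0065,0.0035,2.8,-0,-0,1],[-0.0316,0.0065,0.0032,2.8,-0,-0,1],[0,0.0026,0.0349,-0,-0,-0,1],[0,0.0026,0.0348,-0,-0,-0,1]]

[[0,0.0003,0.0041,-0,-0,-0,1],[0,0.0003,0.0041,-0,-0,-0,1],[0,0.0003,0.0041,-0,-0,-0,1],[0,0.0003,0.0041,-0,-0,-0,1],[0,0.0003,0.0041,-0,-0,-0,1]]
```

Request:
play_rows(commands=[[-0.0179,0.0168,-0.0073,0,0,-5.48,1],[-0.0195,0.015,-0.0073,0,0,-5.48,1],[-0.0207,0.013,-0.0073,0,0,-5.48,1],[-0.022,0.0111,-0.0073,0,0,-5.48,1],[-0.0228,0.0089,-0.0074,0,0,-5.48,1],[-0.0316,0.0058,0.0044,2.8,0,0,1],[-0.0315,0.0061,0.0041,2.8,0,0,1],[-0.0316,0.0062,0.0039,2.8,0,0,1],[-0.0315,0.0065,0.0035,2.8,0,0,1],[-0.0316,0.0065,0.0032,2.8,0,0,1],[0,0,0,0,0,0,1],[0,0,0,0,0,0,1]])

```text
t: 10.17
ee_pos: [0.477, 0.0421, 0.2573]
orientation: [-0.085, 0.687, 0.716, -0.09]
force: [-0.2, 0.6, -1.5]
opening: 0.0129
```

```bash
cat > g.py <<'E'
from h import *
o=obs(); t=lip(.085,.09,-14); print(o["t"],np.round(o["ee_pos"],4),t[0].round(4),(rot(o["orientation"]).inv()*t[1]).as_rotvec(degrees=True).round(2),o["force"])
p=viewer.grab_frame("wrist"); save(p,"w3.png")
s=rows(cur(),[(*lip(.085,.02,-14),),(*lip(.085,-.0005,-14),.005)],1)
print();s=rows(s,[(*lip(.05,-.0005,-14),.006)],1)
E
python3 g.py
```

```text
10.1667 [0.477  0.0421 0.2573] [0.4766 0.0438 0.258 ] [-0.21  0.05 -0.26] [-0.22770377  0.5914479  -1.45551103]
[[-0,0.0025,0.0348,-0.07,0.01,-0.04,1],[-0,0.0025,0.0349,-0.07,0.01,-0.05,1],[-0,0.0003,0.0041,-0,0,0,1],[-0,0.0003,0.0041,-0,0,0,1],[-0,0.0003,0.0041,-0,0,0,1],[-0,0.0003,0.004,-0,0,0,1],[-0,0.0003,0.0041,-0,0,0,1]]

[[-0,0.0058,-0.0004,-0,0,0,1],[-0,0.0058,-0.0004,-0,0,0,1],[-0,0.0059,-0.0005,-0,0,0,1],[-0,0.0058,-0.0004,-0,0,0,1],[-0,0.0058,-0.0004,-0,0,0,1],[-0,0.0058,-0.0004,-0,0,0,1]]
```

View pics/w3.png

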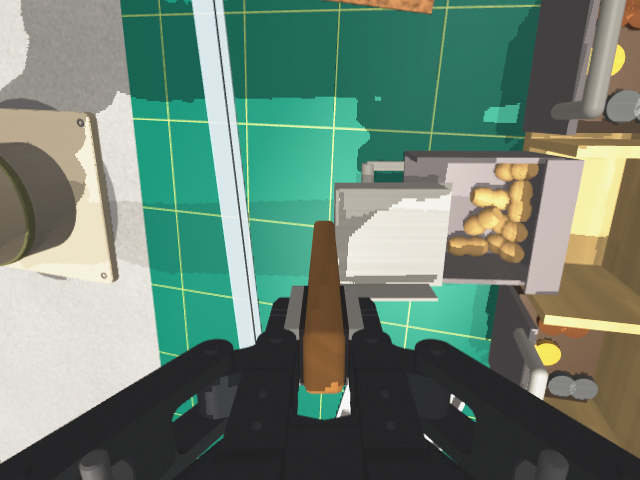

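Wrist view: the pan (390,235) is in line with the bin, and the toggles are at the back, x 450–535. The lip will come down behind them. I descend and slide.

Request:
play_rows(commands=[[0,0.0025,0.0348,-0.07,0,-0.04,1],[0,0.0025,0.0348,-0.07,0,-0.04,1],[0,0.0003,0.0041,0,0,0,1],[0,0.0003,0.0041,0,0,0,1],[0,0.0003,0.0041,0,0,0,1],[0,0.0003,0.0041,0,0,0,1],[0,0.0003,0.0041,0,0,0,1],[0,0,0,0,0,0,1],[0,0,0,0,0,0,1]])

```text
t: 10.97
ee_pos: [0.4621, 0.0436, 0.1707]
orientation: [-0.083, 0.685, 0.719, -0.087]
force: [-0.5, -0.5, -1.0]
opening: 0.0129
```

```bash
cat > g2.py <<'E'
from h import *
o=obs(); t=lip(.085,-.0005,-14); print(o["t"],np.round(o["ee_pos"],4),t[0].round(4),(rot(o["orientation"]).inv()*t[1]).as_rotvec(degrees=True).round(2),o["force"])
s=rows(cur(),[(*lip(.05,-.0005,-14),.006),(*lip(.016,-.0005,-14),.006)],1)
E
python3 g2.py
```

```text
10.9667 [0.4621 0.0436 0.1707] [0.4613 0.0431 0.1688] [ 0.18 -0.01  0.08] [-0.4723092  -0.47607787 -0.97226702]
[[-0.0001,0.0058,-0.0001,0.03,-0,0.01,1],[-0.0001,0.0057,-0,0.03,-0,0.02,1],[-0,0.0058,-0.0001,0.03,-0,0.01,1],[-0.0001,0.0057,-0.0001,0.03,-0.01,0.02,1],[-0.0001,0.0058,-0.0001,0.03,0,0.01,1],[-0.0001,0.0057,-0.0001,0.03,0,0.01,1],[0,0.0057,-0.0004,-0,0,0,1],[0,0.0056,-0.0004,-0,0,0,1],[0,0.0057,-0.0004,-0,0,0,1],[0,0.0056,-0.0004,-0,0,0,1],[0,0.0057,-0.0004,-0,0,0,1],[0,0.0056,-0.0004,-0,0,0,1]]
```

Request:
play_rows(commands=[[0,-0.0003,0.0015,0.1,0,0,1],[0,0,0.001,0,0,0,1],[0,0,0.0005,0,0,0,1],[0,0,0,0,0,0,1],[0,0,0,0,0,0,1]])

```text
t: 11.38
ee_pos: [0.4617, 0.0436, 0.1686]
orientation: [-0.083, 0.685, 0.719, -0.087]
force: [-0.0, -0.7, 7.6]
opening: 0.013
```

```bash
python3 g2.py
```

```text
11.3833 [0.4617 0.0436 0.1686] [0.4613 0.0431 0.1688] [ 0.18 -0.04  0.09] [-5.08799975e-03 -6.64424355e-01  7.59110183e+00]
[[-0.0001,0.0057,-0.0004,0.03,-0.01,0.01,1],[-0.0001,0.0058,-0.0004,0.03,-0,0.02,1],[-0.0001,0.0057,-0.0005,0.03,-0.01,0.01,1],[-0,0.0057,-0.0004,0.03,-0.01,0.02,1],[-0.0001,0.0058,-0.0004,0.03,-0,0.01,1],[-0.0001,0.0057,-0.0005,0.03,-0.01,0.02,1],[-0,0.0056,-0.0004,-0,0,-0,1],[-0,0.0057,-0.0004,-0,0,-0,1],[-0,0.0056,-0.0004,-0,0,-0,1],[-0,0.0057,-0.0004,-0,0,-0,1],[-0,0.0056,-0.0004,-0,0,-0,1],[-0,0.0057,-0.0005,-0,0,-0,1]]
```

Request:
play_rows(commands=[[0,0.0057,-0.0004,0,0,0,1],[0,0.0057,-0.0004,0,0,0,1],[0,0.0057,-0.0004,0,0,0,1],[0,0.0057,-0.0004,0,0,0,1],[0,0.0057,-0.0004,0,0,0,1],[0,0.0057,-0.0004,0,0,0,1],[0,0.0056,-0.0004,0,0,0,1],[0,0.0056,-0.0004,0,0,0,1],[0,0.0056,-0.0004,0,0,0,1],[0,0.0056,-0.0004,0,0,0,1]])

```text
t: 12.22
ee_pos: [0.5124, 0.0464, 0.1624]
orientation: [-0.089, 0.685, 0.718, -0.091]
force: [-42.5, 0.1, 71.3]
opening: 0.0125
```

Request:
play_rows(commands=[[0,0.0056,-0.0004,0,0,0,1],[0,0.005,-0.0004,0,0,0,1],[0,0,0,0,0,0,1],[0,0,0,0,0,0,1]])

```text
t: 12.55
ee_pos: [0.5278, 0.0467, 0.1577]
orientation: [-0.083, 0.685, 0.719, -0.087]
force: [-1.6, -0.4, 10.2]
opening: 0.0126
```

```bash
cat > g3.py <<'E'
from h import *
o=obs(); t=lip(.016,-.0005,-14); print(o["t"],np.round(o["ee_pos"],4),t[0].round(4),(rot(o["orientation"]).inv()*t[1]).as_rotvec(degrees=True).round(2),o["force"])
p=viewer.grab_frame("wrist"); save(p,"w4.png",(300,100,620,340),2.5)
E
python3 g3.py
```

```text
12.55 [0.5278 0.0467 0.1577] [0.5292 0.0463 0.1571] [ 0.17 -0.05  0.08] [-1.58389773 -0.39519586 10.22477662]
```

View pics/w4.png

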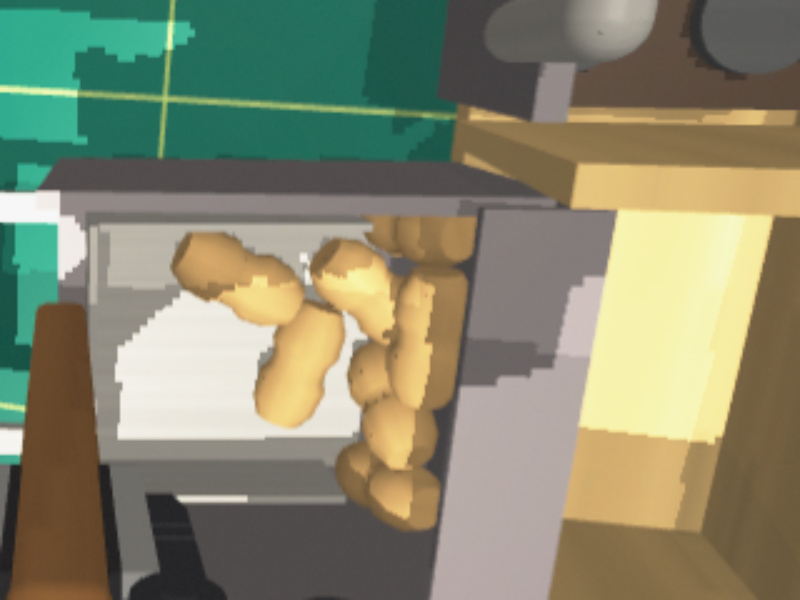

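Enlarged wrist view: two toggles are fully in the pan, and the rest are at the wall straddling the lip. Now I follow the bevel and wall upward while pitching the lip up.

```bash
cat > g4.py <<'E'
from h import *
W=[(.013,.0015,-14),(.006,.010,-11),(.0035,.019,-4),(.0035,.031,8),(.0035,.046,18),(.0035,.052,22)]
s=rows(cur(),[(*lip(*w),.004) for w in W],1,wmax=3)
E
python3 g4.py
```

```text
[[-0.0003,0.002,-0.001,0.1,-0.02,0.04,1],[-0.0002,0.002,-0.0009,0.1,-0.02,0.05,1],[-0,0.0005,-0.0022,-1.5,0,-0,1],[-0,0.0005,-0.0021,-1.5,0,-0,1],[-0,-0.0034,0.0008,-2.33,0,-0,1],[-0,-0.0034,0.0006,-2.34,0,-0,1],[-0,-0.0034,0.0005,-2.33,0,-0,1],[-0,-0.0032,0.0014,-2,0,-0,1],[-0,-0.0032,0.0013,-2,0,-0,1],[-0,-0.0033,0.0012,-2,0,-0,1],[-0,-0.0033,0.0011,-2,0,-0,1],[-0,-0.0034,0.001,-2,0,-0,1]]
[[-0,-0.0034,0.0008,-2,0,-0,1],[-0,-0.0032,0.0006,-2.5,0,-0,1],[-0,-0.0031,0.0005,-2.5,0,-0,1],[-0,-0.0033,0.0003,-2.5,0,-0,1],[-0,-0.0032,0.0002,-2.5,0,-0,1],[-0,-0.0022,0.0005,-2,0,-0,1],[-0,-0.0022,0.0005,-2,0,-0,1]]
```

Request:
play_rows(commands=[[0,0.002,-0.001,0.1,0,0,1],[0,0.002,-0.001,0.1,0,0,1],[0,0.0005,-0.0022,-1.5,0,0,1],[0,0.0005,-0.0022,-1.5,0,0,1],[0,0,0,0,0,0,1]])

```text
t: 13.02
ee_pos: [0.5323, 0.0468, 0.1608]
orientation: [-0.067, 0.687, 0.721, -0.07]
force: [-2.5, -0.4, -1.9]
opening: 0.0128
```

Request:
play_rows(commands=[[0,-0.0034,0.0007,-2.33,0,0,1],[0,-0.0034,0.0006,-2.33,0,0,1],[0,-0.0034,0.0006,-2.33,0,0,1],[0,0,0,0,0,0,1],[0,-0.0032,0.0014,-2,0,0,1],[0,-0.0032,0.0013,-2,0,0,1],[0,0,0,0,0,0,1]])

```text
t: 13.6
ee_pos: [0.5149, 0.046, 0.1578]
orientation: [-0.001, 0.69, 0.724, -0.001]
force: [-3.2, -0.1, -2.1]
opening: 0.0129
```

Request:
play_rows(commands=[[0,-0.0033,0.0012,-2,0,0,1],[0,-0.0033,0.0011,-2,0,0,1],[0,0,0,0,0,0,1],[0,-0.0034,0.001,-2,0,0,1],[0,-0.0034,0.0008,-2,0,0,1],[0,0,0,0,0,0,1],[0,0,0,0,0,0,1]])

```text
t: 14.18
ee_pos: [0.5033, 0.0457, 0.1538]
orientation: [0.047, 0.688, 0.722, 0.05]
force: [-3.2, -0.1, -2.1]
opening: 0.013
```

```bash
cat > g5.py <<'E'
from h import *
o=obs(); t=lip(.0035,.031,8); print(o["t"],np.round(o["ee_pos"],4),t[0].round(4),(rot(o["orientation"]).inv()*t[1]).as_rotvec(degrees=True).round(2),o["force"])
p=viewer.grab_frame("wrist"); save(p,"w5.png",(300,100,620,340),2)
s=rows(cur(),[(*lip(*w),.004) for w in [(.0035,.046,18),(.0035,.055,24)]],1,wmax=3)
E
python3 g5.py
```

```text
14.1833 [0.5033 0.0457 0.1538] [0.5043 0.0451 0.155 ] [-0.18 -0.07  0.08] [-3.16993064 -0.12986204 -2.13603614]
[[-0.0001,-0.0029,0.0003,-2.56,-0.01,0.02,1],[-0.0002,-0.0029,0.0002,-2.55,-0.02,0.02,1],[-0.0001,-0.0029,0.0001,-2.56,-0.01,0.02,1],[-0.0001,-0.0029,-0,-2.55,-0.02,0.02,1],[-0,-0.0022,0.0006,-2,0,-0,1],[-0,-0.0021,0.0005,-2,0,-0,1],[-0,-0.0022,0.0004,-2,0,-0,1]]
```

View pics/w5.png

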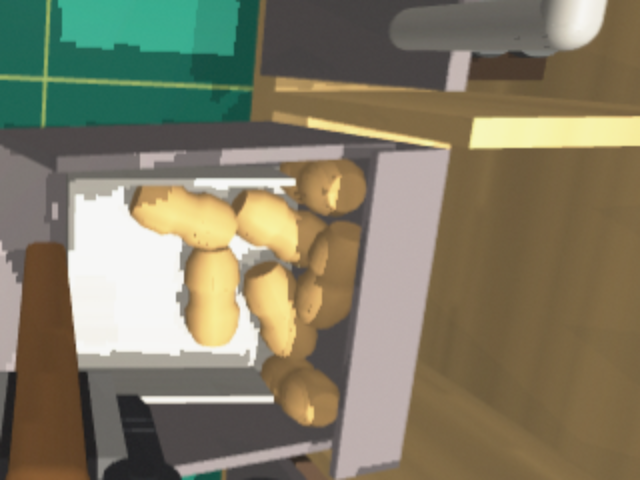

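All seven seem to be riding on the pan; the one at (300,390) is uncertain. I keep pitching.

Request:
play_rows(commands=[[0,-0.0029,0.0003,-2.56,0,0,1],[0,-0.0029,0.0002,-2.55,0,0,1],[0,-0.0029,0.0001,-2.56,0,0,1],[0,-0.0029,0,-2.55,0,0,1],[0,0,0,0,0,0,1],[0,-0.0022,0.0005,-2,0,0,1],[0,-0.0022,0.0005,-2,0,0,1],[0,-0.0022,0.0005,-2,0,0,1],[0,0,0,0,0,0,1],[0,0,0,0,0,0,1]])

```text
t: 15.07
ee_pos: [0.4873, 0.0445, 0.1471]
orientation: [0.143, 0.675, 0.708, 0.15]
force: [14.3, 0.6, -7.8]
opening: 0.0127
```

```bash
cat > g6.py <<'E'
from h import *
o=obs(); t=lip(.0035,.055,24); print(o["t"],np.round(o["ee_pos"],4),t[0].round(4),(rot(o["orientation"]).inv()*t[1]).as_rotvec(degrees=True).round(2),o["force"])
p=viewer.grab_frame("wrist"); save(p,"w6.png",(300,100,620,340),2)
# back out from the overhang, then up
a=lip(.040,.060,27)
s=rows(cur(),[(*a,.006),(a[0]+.12*EZ,a[1],.02)],1,wmax=2)
E
python3 g6.py
```

```text
15.0667 [0.4873 0.0445 0.1471] [0.4865 0.0443 0.1471] [-0.02 -0.02 -0.02] [14.25364917  0.60154531 -7.79387242]
[[-0,-0.0048,-0.0029,-0.44,-0,-0,1],[-0,-0.0048,-0.0029,-0.43,-0.01,-0.01,1],[-0.0001,-0.0048,-0.0029,-0.44,0,0,1],[0,-0.0048,-0.003,-0.43,-0,-0,1],[-0,-0.0047,-0.003,-0.44,-0,-0,1],[-0,-0.0048,-0.003,-0.44,-0.01,-0.01,1],[-0,-0.0046,-0.0031,-0.43,0,-0,1],[-0,0.0091,-0.0178,-0,0,-0,1],[-0,0.009,-0.0178,-0,0,-0,1],[-0,0.0091,-0.0179,-0,0,-0,1],[-0,0.0091,-0.0178,-0,0,-0,1],[-0,0.0091,-0.0178,-0,0,-0,1]]
[[-0,0.009,-0.0178,-0,0,-0,1]]
```

View pics/w6.png

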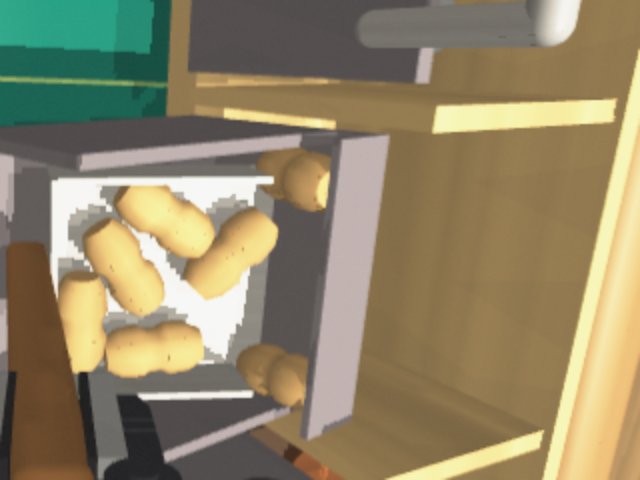

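Five toggles are settled in the pan. Two at the outer corners, (295,180) and (275,375), will probably stay behind for a second scoop. I back out slowly and lift.

Request:
play_rows(commands=[[0,-0.0048,-0.0029,-0.44,0,0,1],[0,-0.0048,-0.0029,-0.44,0,0,1],[0,-0.0048,-0.0029,-0.44,0,0,1]])

```text
t: 15.37
ee_pos: [0.4715, 0.0434, 0.1491]
orientation: [0.152, 0.674, 0.706, 0.159]
force: [23.0, -0.1, -13.9]
opening: 0.013
```

Request:
play_rows(commands=[[0,-0.0048,-0.003,-0.44,0,0,1],[0,-0.0048,-0.003,-0.44,0,0,1],[0,-0.0048,-0.003,-0.44,0,0,1],[0,-0.0048,-0.003,-0.44,0,0,1],[0,0.005,-0.009,0,0,0,1],[0,0.0075,-0.0145,0,0,0,1]])

```text
t: 15.87
ee_pos: [0.4475, 0.0428, 0.1779]
orientation: [0.162, 0.671, 0.704, 0.17]
force: [0.0, 0.4, -1.4]
opening: 0.0129
```

Request:
play_rows(commands=[[0,0.009,-0.0178,0,0,0,1],[0,0.009,-0.0178,0,0,0,1],[0,0.009,-0.0178,0,0,0,1],[0,0.009,-0.0178,0,0,0,1],[0,0.005,-0.009,0,0,0,1],[0,0.002,-0.004,0,0,0,1],[0,0,0,0,0,0,1],[0,0,0,0,0,0,1],[0,0,0,0,0,0,1]])

```text
t: 16.62
ee_pos: [0.4472, 0.0427, 0.2711]
orientation: [0.161, 0.671, 0.704, 0.169]
force: [-0.4, 0.1, -2.4]
opening: 0.0131
```

```bash
cat > g7.py <<'E'
from h import *
o=obs(); print(o["t"],np.round(o["ee_pos"],4),o["force"],np.round(o["qpos"],2))
print("scoop origin z", o["ee_pos"][2]+rot(o["orientation"]).apply([0,.047,.107])[2])
p=viewer.grab_frame("wrist"); save(p,"w7.png",(200,100,640,400),1.6)
d=nets.landmark_of(p,"toggle0"); S=np.array(o["ee_pos"])+rot(o["orientation"]).apply([0,.047,.092])
for x in d: print(np.round(x["point"],3),round(x["conf"],2),"to mid",np.linalg.norm(np.array(x["point"])-S).round(3))
t=viewer.grab_frame("top")
for n in ["tray","pad"]: print(n,[(np.round(x["point"],3).tolist(),round(x["conf"],2)) for x in nets.landmark_of(t,n)[:1]])
Q,_=pts(t,nets.silhouettes(t,"tray")[0]["region"]); Q=Q[(Q[:,2]>.02)&(Q[:,2]<.04)]; print("tray",rectfit(Q))
E
python3 g7.py
```

```text
16.6167 [0.4472 0.0427 0.2711] [-0.36450431  0.11037993 -2.37929453] [-0.5  -0.47  0.16  2.2   0.25  0.96 -0.39]
scoop origin z 0.19712480779302935
[0.515 0.047 0.2  ] 0.88 to mid 0.019
[0.507 0.029 0.19 ] 0.87 to mid 0.035
[0.547 0.056 0.218] 0.7 to mid 0.02
[0.529 0.02  0.207] 0.64 to mid 0.027
[0.529 0.068 0.202] 0.64 to mid 0.023
[0.572 0.08  0.043] 0.6 to mid 0.176
[0.433 0.04  0.288] 0.35 to mid 0.125
tray [([0.512, -0.268, 0.002], 0.72)]
pad [([0.448, 0.298, 0.002], 0.58)]
tray (array([0., 0.]), array([0., 0.]), 0.0)
```

View pics/w7.png

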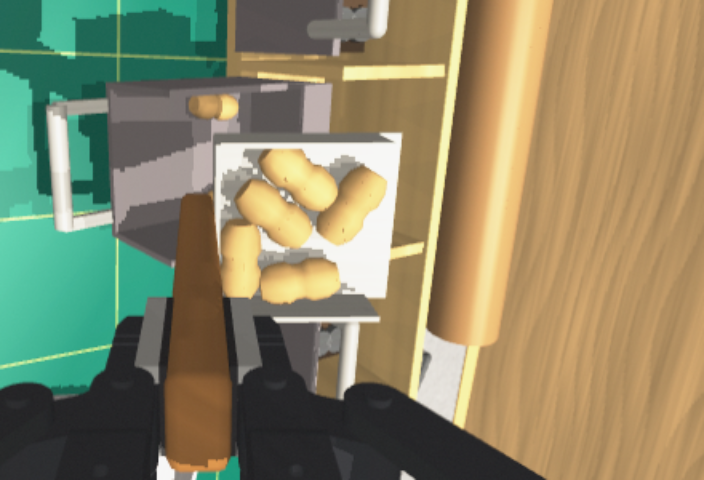

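Enlarged wrist view: five toggles sit securely in the pan around px (300,230), the nets put them all within 35 mm of scoop_mid, and at least one remains in the bin at (212,105). Now I go to the tray's +y half.

```bash
cat >> h.py <<'E'
def lipw(P,yaw,phi):
    a=np.radians(phi); d=np.array([np.cos(yaw),np.sin(yaw),0])
    return np.array(P)+d*(-.087*np.cos(a)-.107*np.sin(a))+EZ*(-.087*np.sin(a)+.107*np.cos(a)), down(yaw,phi)
E
cat > k.py <<'E'
from h import *
TY=np.radians(-11); T=np.array([.512,-.266,0]); tx=np.array([np.cos(TY),np.sin(TY),0]); ty=np.array([-tx[1],tx[0],0])
L=T+ty*.0545-.012*tx
t=viewer.grab_frame("top"); P,_=pts(t); m=(P[:,0]>.4)&(P[:,0]<.62)&(P[:,1]>-.42)&(P[:,1]<-.12)&(P[:,2]>.02)&(P[:,2]<.045); print(rectfit(P[m]))
s=rows(cur(),[(*lipw((.53,-.08,.22),TY/2,22),),(*lipw(L+.16*EZ,TY,15),),(*lipw(L+.10*EZ,TY,8),.02)],1,wmax=4)
print()
s=rows(s,[(*lipw(L+.06*EZ,TY,-12),.02),(*lipw(L+.042*EZ,TY,-30),),(*lipw(L+.042*EZ,TY,-40),)],1,wmax=4)
E
python3 k.py
```

```text
(array([ 519.4, -240.9]), array([272.1, 142.5]), 78.27)
[[-0.0273,-0.0079,-0.0081,1.28,-0.87,1.88,1],[-0.0277,-0.0072,-0.0076,1.27,-0.86,1.88,1],[-0.028,-0.0065,-0.007,1.28,-0.87,1.89,1],[-0.0283,-0.0056,-0.0064,1.27,-0.86,1.88,1],[-0.0302,-0.0037,0.0109,1.75,-0.44,1.3,1],[-0.0302,-0.0026,0.0112,1.75,-0.43,1.31,1],[-0.0301,-0.0016,0.0115,1.75,-0.44,1.3,1],[-0.0301,-0.0006,0.0117,1.75,-0.44,1.31,1],[-0,-0.0006,0.0161,2.33,0,-0,1],[-0,0,0.016,2.34,0,-0,1],[-0,0.0007,0.0161,2.33,0,-0,1]]

[[-0,0.0073,0.0033,4,0,-0,1],[-0,0.0074,0.0027,4,0,-0,1],[-0,0.0077,0.0022,4,0,-0,1],[-0,0.0078,0.0017,4,0,-0,1],[-0,0.0078,0.0011,4,0,-0,1],[-0,0.0082,-0.0008,3.6,0,-0,1],[-0,0.0082,-0.0013,3.6,0,-0,1],[-0,0.008,-0.0019,3.6,0,-0,1],[-0,0.008,-0.0023,3.6,0,-0,1],[-0,0.0077,-0.0028,3.6,0,-0,1],[-0,0.0066,-0.0045,3.33,0,-0,1],[-0,0.0064,-0.0049,3.34,0,-0,1]]
[[-0,0.0061,-0.0052,3.33,0,-0,1]]
```

Request:
play_rows(commands=[[-0.0136,-0.004,-0.004,0.64,-0.43,0.94,1],[-0.0137,-0.004,-0.004,0.64,-0.44,0.94,1],[-0.0277,-0.0072,-0.0076,1.27,-0.86,1.88,1],[-0.028,-0.0065,-0.007,1.28,-0.87,1.89,1],[-0.0283,-0.0056,-0.0064,1.27,-0.86,1.88,1],[-0.0302,-0.0037,0.0109,1.75,-0.44,1.3,1],[-0.0302,-0.0026,0.0112,1.75,-0.43,1.31,1],[-0.0301,-0.0016,0.0115,1.75,-0.44,1.3,1],[-0.015,-0.0003,0.0058,0.87,-0.22,0.65,1],[-0.0151,-0.0003,0.0059,0.88,-0.22,0.66,1],[0,0,0,0,0,0,1],[0,0,0,0,0,0,1]])

```text
t: 17.97
ee_pos: [0.4004, -0.1891, 0.2407]
orientation: [0.101, 0.765, 0.63, 0.083]
force: [0.3, -0.0, -2.6]
opening: 0.0127
```

```bash
cat > k2.py <<'E'
from h import *
TY=np.radians(-11); tx=np.array([np.cos(TY),np.sin(TY),0]); ty=np.array([-tx[1],tx[0],0])
t=viewer.grab_frame("top"); save(t,"t2.png",(360,180,520,300),4)
for n in ["tray"]: print(n,[(np.round(x["point"],3).tolist(),round(x["conf"],2)) for x in nets.landmark_of(t,n)[:1]])
P,_=pts(t); m=(P[:,0]>.4)&(P[:,0]<.62)&(P[:,1]>-.42)&(P[:,1]<-.12)&(P[:,2]>.026)&(P[:,2]<.035); print(rectfit(P[m]))
o=obs(); print(o["ee_pos"],o["qpos"])
T=np.array([.512,-.266,0]); L=T+ty*.0545-.012*tx
s=rows(cur(),[(*lipw(L+.10*EZ,TY,8),.02)],1,wmax=4)
print()
s=rows(s,[(*lipw(L+.06*EZ,TY,-12),.02),(*lipw(L+.042*EZ,TY,-30),),(*lipw(L+.042*EZ,TY,-40),)],1,wmax=4)
E
python3 k2.py
```

```text
tray [([0.512, -0.269, -0.001], 0.75)]
(array([ 517.3, -239.6]), array([272.7, 140.8]), 77.17)
[ 0.4006759  -0.18811222  0.24114928] [-0.09084486 -0.33592136  0.37629312  2.10524204  0.11024383  1.08973331
  0.05281842]
[[-0.0002,-0.0005,0.0162,2.35,-0.01,0.02,1],[-0.0003,0.0001,0.0162,2.35,-0,0.01,1],[-0.0002,0.0008,0.0162,2.35,-0.01,0.02,1]]

[[-0,0.0073,0.0033,4,0,-0,1],[-0,0.0074,0.0027,4,0,-0,1],[-0,0.0077,0.0022,4,0,-0,1],[-0,0.0077,0.0017,4,0,-0,1],[-0,0.0079,0.0011,4,0,-0,1],[-0,0.0082,-0.0008,3.6,0,-0,1],[-0,0.0082,-0.0013,3.6,0,-0,1],[-0,0.008,-0.0019,3.6,0,-0,1],[-0,0.0079,-0.0023,3.6,0,-0,1],[-0,0.0078,-0.0028,3.6,0,-0,1],[-0,0.0066,-0.0045,3.33,-0,-0,1],[-0,0.0064,-0.0049,3.33,-0,-0,1]]
[[-0,0.0061,-0.0052,3.34,-0,-0,1]]
```

View pics/t2.png

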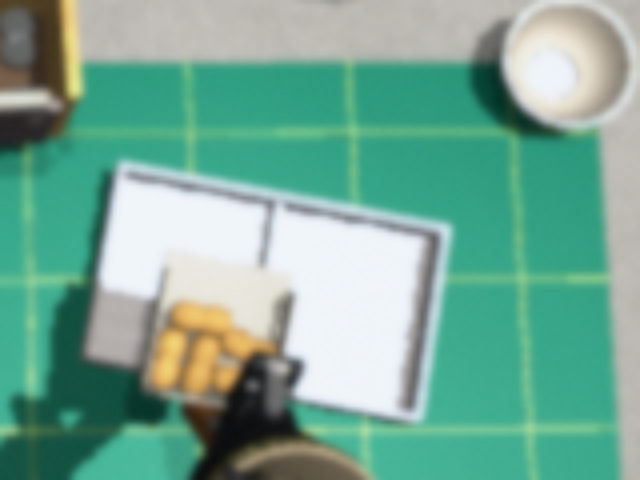

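Enlarged top view: the tray is unmoved, and the scoop with five toggles hangs over its +y half (px 215,330). Pouring now.

Request:
play_rows(commands=[[-0.0002,-0.0005,0.0162,2.35,0,0,1],[-0.0003,0.0001,0.0162,2.35,0,0,1],[-0.0002,0.0008,0.0162,2.35,0,0,1],[0,0.0073,0.0033,4,0,0,1],[0,0.0074,0.0027,4,0,0,1],[0,0.0077,0.0022,4,0,0,1],[0,0.0077,0.0017,4,0,0,1],[0,0.0079,0.0011,4,0,0,1]])

```text
t: 18.73
ee_pos: [0.45, -0.1977, 0.1828]
orientation: [-0.082, 0.767, 0.633, -0.067]
force: [-0.8, 0.2, -1.8]
opening: 0.013
```

Request:
play_rows(commands=[[0,0.0082,-0.0008,3.6,0,0,1],[0,0.0082,-0.0013,3.6,0,0,1],[0,0.008,-0.0019,3.6,0,0,1],[0,0.0079,-0.0023,3.6,0,0,1],[0,0.0078,-0.0028,3.6,0,0,1],[0,0.0066,-0.0045,3.33,0,0,1],[0,0.0064,-0.0049,3.33,0,0,1],[0,0.0061,-0.0052,3.34,0,0,1],[0,0,0,0,0,0,1],[0,0,0,0,0,0,1],[0,0,0,0,0,0,1]])

```text
t: 19.65
ee_pos: [0.5128, -0.211, 0.1798]
orientation: [-0.263, 0.725, 0.598, -0.217]
force: [-0.7, -0.3, -1.2]
opening: 0.0131
```

```bash
cat > k3.py <<'E'
from h import *
TY=np.radians(-11); T=np.array([.512,-.266,0]); tx=np.array([np.cos(TY),np.sin(TY),0]); ty=np.array([-tx[1],tx[0],0]); L=T+ty*.0545-.012*tx
o=obs(); g=lipw(L+.042*EZ,TY,-40); print(o["t"],o["ee_pos"],g[0],(rot(o["orientation"]).inv()*g[1]).as_rotvec(degrees=True).round(1),o["qpos"].round(2) if hasattr(o["qpos"],"round") else o["qpos"],o["force"])
p=viewer.grab_frame("wrist"); save(p,"w8.png")
t=viewer.grab_frame("side")
for f in (p,t): print([(((np.array(x["point"])-T)@tx).round(3),((np.array(x["point"])-T)@ty).round(3),round(x["point"][2],3),round(x["conf"],2)) for x in nets.landmark_of(f,"toggle0")])
E
python3 k3.py
```

```text
19.65 [ 0.51276294 -0.21099517  0.17979434] [ 0.51271279 -0.21061849  0.17988928] [0.1 0.  0. ] [ 0.02  0.78  0.46  1.16 -0.15  1.95  0.27] [-0.69355243 -0.33944085 -1.21309552]
[(np.float64(0.023), np.float64(0.03), 0.013, 0.88), (np.float64(0.047), np.float64(0.071), 0.015, 0.78), (np.float64(0.025), np.float64(0.055), 0.012, 0.69), (np.float64(0.018), np.float64(0.086), 0.013, 0.65), (np.float64(0.048), np.float64(0.026), 0.016, 0.56)]
[(np.float64(0.017), np.float64(0.294), 0.043, 0.59), (np.float64(0.026), np.float64(0.053), 0.018, 0.59), (np.float64(0.021), np.float64(0.081), 0.016, 0.51), (np.float64(0.02), np.float64(0.032), 0.014, 0.47), (np.float64(0.041), np.float64(0.072), 0.015, 0.4), (np.float64(0.049), np.float64(0.029), 0.015, 0.37), (np.float64(-0.177), np.float64(0.538), 0.003, 0.28)]
```

View pics/w8.png

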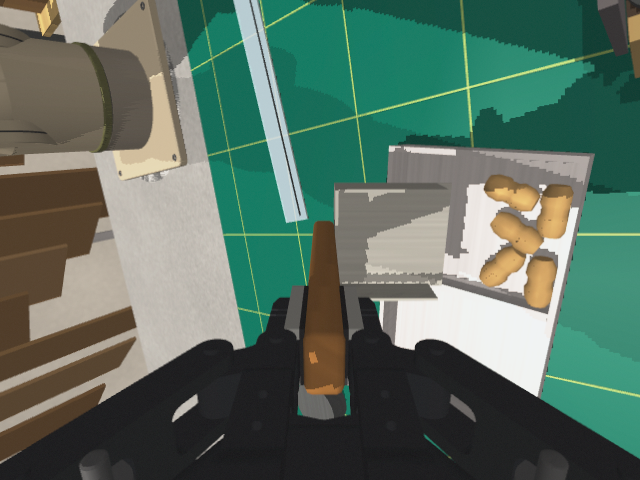

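Wrist view: the pan is empty, and all five toggles lie in the tray's +y half (px 485–570, 180–305). Back to the bin for the rest.

```bash
cat > l.py <<'E'
from h import *
p,q=cur()
s=rows((p,q),[(p+.09*EZ,down(np.radians(-11),-25)),((.47,-.06,.29),down(0,-14)),(*lip(.095,.10,-14),)],1,vmax=.036)
E
python3 l.py
```

```text
[[0,-0.0192,-0.023,-4.97,-0.01,0,1],[0,-0.0172,-0.0246,-4.96,-0.01,0,1],[0,-0.015,-0.026,-4.97,-0.01,0.01,1],[0.0281,-0.0144,0.0024,-2.19,-0.73,-2.08,1],[0.0286,-0.0135,0.0016,-2.19,-0.74,-2.08,1],[0.029,-0.0124,0.0007,-2.2,-0.73,-2.07,1],[0.0295,-0.0114,-0.0002,-2.19,-0.74,-2.08,1],[0.0299,-0.0104,-0.0009,-2.19,-0.73,-2.08,1],[0.0345,0.0012,0.0067,-0,-0.22,-0.87,1],[0.0345,0.0017,0.0067,-0,-0.22,-0.88,1],[0.0345,0.0022,0.0064,-0,-0.22,-0.87,1]]
```

Request:
play_rows(commands=[[0,-0.0192,-0.023,-4.97,0,0,1],[0,-0.0172,-0.0246,-4.96,0,0,1],[0,-0.015,-0.026,-4.97,0,0,1],[0.0281,-0.0144,0.0024,-2.19,-0.73,-2.08,1],[0.0286,-0.0135,0.0016,-2.19,-0.74,-2.08,1],[0.029,-0.0124,0.0007,-2.2,-0.73,-2.07,1],[0.0295,-0.0114,-0.0002,-2.19,-0.74,-2.08,1],[0.0299,-0.0104,-0.0009,-2.19,-0.73,-2.08,1],[0.0345,0.0012,0.0067,0,-0.22,-0.87,1],[0.0345,0.0017,0.0067,0,-0.22,-0.88,1],[0.0345,0.0022,0.0064,0,-0.22,-0.87,1],[0,0,0,0,0,0,1]])

```text
t: 20.85
ee_pos: [0.4671, 0.0509, 0.268]
orientation: [-0.086, 0.681, 0.722, -0.088]
force: [-0.2, 1.3, -2.4]
opening: 0.0131
```

Request:
play_rows(commands=[[0,0,0,0,0,0,1],[0,0,0,0,0,0,1]])

```text
t: 21.02
ee_pos: [0.4685, 0.0427, 0.2692]
orientation: [-0.085, 0.685, 0.718, -0.088]
force: [0.3, -0.6, -2.0]
opening: 0.0128
```

```bash
cat > l2.py <<'E'
from h import *
o=obs(); t=lip(.095,.10,-14); print(o["t"],np.round(o["ee_pos"],4),t[0].round(4),(rot(o["orientation"]).inv()*t[1]).as_rotvec(degrees=True).round(2),o["force"])
p=viewer.grab_frame("wrist"); save(p,"w9.png",(300,100,620,340),2)
for x in nets.landmark_of(p,"toggle0"):
    d=np.array(x["point"])-HIN; print("rack frame",(d@EX).round(3),(d@EY).round(3),d[2].round(3),round(x["conf"],2))
P,_=pts(p,None,o); T=tool(o,P)
m=(np.abs(T[:,0])<.05)&(T[:,1]>.01)&(T[:,1]<.12)&(T[:,2]>.07)&(T[:,2]<.115); print("pan in tool",np.percentile(T[m],[1,50,99],axis=0).round(3))
E
python3 l2.py
```

```text
21.0167 [0.4685 0.0427 0.2692] [0.4685 0.0434 0.2695] [-0.08 -0.04 -0.01] [ 0.34286649 -0.55458709 -2.04056379]
rack frame -0.032 0.032 0.016 0.68
rack frame -0.024 -0.029 0.011 0.55
rack frame -0.041 -0.251 -0.013 0.54
rack frame -0.057 -0.299 -0.014 0.45
pan in tool [[-0.039  0.011  0.081]
 [-0.003  0.049  0.106]
 [ 0.036  0.086  0.108]]
```

View pics/w9.png

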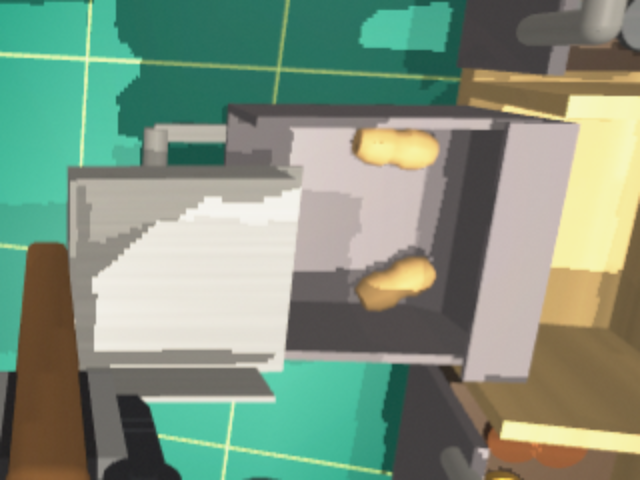

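Two toggles are left in the bin, at (398,148) and (400,283) in the crop, that is y = +32 and −29 mm near the side walls. First pass offset to +y.

```bash
cat > m.py <<'E'
from h import *
import sys
y=float(sys.argv[1]); st=sys.argv[2]
o=obs(); print(o["t"],np.round(o["ee_pos"],4),o["force"],o["opening"])
if st=="d": s=rows(cur(),[(*lip(.095,.07,-14,y),),(*lip(.085,.012,-14,y),.025),(*lip(.085,-.001,-14,y),.004)],1)
if st=="s": s=rows(cur(),[(*lip(.014,-.0008,-14,y),.006)],1)
if st=="u": s=rows(cur(),[(*lip(*w,y),.005) for w in [(.011,.003,-13),(.005,.011,-9),(.0035,.019,-4),(.0035,.031,8),(.0035,.046,18),(.0045,.055,24)]],1,wmax=3)
E
python3 m.py .005 d
```

```text
21.1167 [0.4688 0.042  0.2692] [-0.62938806 -1.06896065 -1.50667085] 0.012810533933876787
[[0.0054,0.0019,0.0297,-0.08,-0.07,-0.12,1],[0,0.0048,0.019,0,0,0,1],[0,0.0047,0.0191,0,0,0,1],[0,0.0048,0.019,0,0,0,1],[0,0.0002,0.0032,0,0,0,1],[0,0.0003,0.0033,0,0,0,1],[0,0.0002,0.0032,0,0,0,1],[0,0.0002,0.0032,0,0,0,1]]
```

Request:
play_rows(commands=[[0.0054,0.0019,0.0297,-0.08,-0.07,-0.12,1],[0,0.0048,0.019,0,0,0,1],[0,0.0047,0.0191,0,0,0,1],[0,0.0048,0.019,0,0,0,1],[0,0.0002,0.0032,0,0,0,1],[0,0.0003,0.0033,0,0,0,1],[0,0.0002,0.0032,0,0,0,1],[0,0.0002,0.0032,0,0,0,1],[0,0,0,0,0,0,1],[0,0,0,0,0,0,1]])

```text
t: 21.95
ee_pos: [0.462, 0.0483, 0.1692]
orientation: [-0.083, 0.684, 0.719, -0.087]
force: [1.1, -0.1, 4.1]
opening: 0.0127
```

```bash
python3 m.py .005 s
```

```text
21.95 [0.462  0.0483 0.1692] [ 1.09650081 -0.12456869  4.08585305] 0.012721580309618962
[[-0.0001,0.0058,-0.0003,0.01,0,0.01,1],[-0.0001,0.0059,-0.0004,0.01,0,0.01,1],[-0.0001,0.0058,-0.0003,0.01,0,0.01,1],[-0.0001,0.0058,-0.0004,0.01,0,0.01,1],[-0.0002,0.0059,-0.0003,0.01,0,0.01,1],[-0.0001,0.0058,-0.0004,0.01,0,0.01,1],[-0.0001,0.0058,-0.0004,0.01,0,0.01,1],[-0.0001,0.0058,-0.0003,0.01,0,0.01,1],[-0.0001,0.0059,-0.0004,0.02,0,0.01,1],[-0.0001,0.0058,-0.0003,0.01,0,0.01,1],[-0.0001,0.0058,-0.0004,0.01,0,0.01,1],[-0.0001,0.0059,-0.0003,0.01,0,0.01,1]]
```

Request:
play_rows(commands=[[0,0.0058,-0.0004,0,0,0,1],[0,0.0058,-0.0004,0,0,0,1],[0,0.0058,-0.0004,0,0,0,1],[0,0.0058,-0.0004,0,0,0,1],[0,0.0058,-0.0004,0,0,0,1],[0,0.0058,-0.0004,0,0,0,1],[0,0.0058,-0.0004,0,0,0,1],[0,0.0058,-0.0004,0,0,0,1],[0,0.0058,-0.0004,0,0,0,1],[0,0.0058,-0.0004,0,0,0,1]])

```text
t: 22.78
ee_pos: [0.5193, 0.0514, 0.1593]
orientation: [-0.084, 0.684, 0.719, -0.087]
force: [-2.1, 0.5, 10.3]
opening: 0.013
```

Request:
play_rows(commands=[[0,0.0058,-0.0004,0,0,0,1],[0,0.0052,-0.0004,0,0,0,1],[0,0,0,0,0,0,1],[0,0,0,0,0,0,1]])

```text
t: 23.12
ee_pos: [0.5304, 0.0519, 0.1572]
orientation: [-0.083, 0.684, 0.719, -0.087]
force: [0.6, -0.9, 6.9]
opening: 0.0127
```

```bash
python3 m.py .005 u; python3 - <<'E'
from h import *
o=obs();p=viewer.grab_frame("wrist"); save(p,"w10.png",(300,100,620,340),2)
for x in nets.landmark_of(p,"toggle0"):
    d=np.array(x["point"])-HIN; print("rack frame",(d@EX).round(3),(d@EY).round(3),d[2].round(3),round(x["conf"],2), "tool",tool(o,x["point"]).round(3))
E
```

```text
23.1167 [0.5304 0.0519 0.1572] [ 0.56707896 -0.85421299  6.85052029] 0.01270849005369755
[[-0.0016,0.0014,-0.0018,-0.86,0,0.13,1],[0,-0.0008,-0.001,-2,0,0,1],[0,-0.0009,-0.001,-2,0,0,1],[0,-0.0037,-0,-2.5,0,0,1],[0,-0.0036,-0.0002,-2.5,0,0,1],[0,-0.0038,0.0017,-2.4,0,0,1],[0,-0.0039,0.0015,-2.4,0,0,1],[0,-0.004,0.0014,-2.4,0,0,1],[0,-0.004,0.0012,-2.4,0,0,1],[0,-0.0041,0.0011,-2.4,0,0,1],[0,-0.0032,0.0006,-2.5,0,0,1],[0,-0.0032,0.0005,-2.5,-0,0,1]]
[[0,-0.0032,0.0003,-2.5,-0,0,1],[0,-0.0032,0.0002,-2.5,-0,0,1],[0,-0.0037,0.0006,-3,-0,0,1],[0,-0.0037,0.0005,-3,-0,0,1]]
rack frame -0.014 0.026 0.012 0.97 tool [0.02  0.085 0.098]
rack frame -0.015 -0.026 0.015 0.8 tool [-0.032  0.083  0.095]
```

Request:
play_rows(commands=[[-0.002,0,0,0,0,0,1],[-0.003,0.0014,-0.0018,-0.86,0,0.13,1],[0,-0.0008,-0.001,-2,0,0,1],[0,-0.0009,-0.001,-2,0,0,1],[0,-0.0037,0,-2.5,0,0,1],[0,-0.0036,-0.0002,-2.5,0,0,1],[0,-0.0038,0.0017,-2.4,0,0,1],[0,-0.0039,0.0015,-2.4,0,0,1],[0,0,0,0,0,0,1]])

```text
t: 23.97
ee_pos: [0.5129, 0.0457, 0.1576]
orientation: [0.004, 0.69, 0.724, 0.004]
force: [-0.1, -0.4, -1.8]
opening: 0.0128
```

Request:
play_rows(commands=[[0,-0.004,0.0014,-2.4,0,0,1],[0,-0.004,0.0012,-2.4,0,0,1],[0,-0.0041,0.0011,-2.4,0,0,1],[0,0,0,0,0,0,1],[0,-0.0032,0.0006,-2.5,0,0,1],[0,-0.0032,0.0005,-2.5,0,0,1],[0,-0.0032,0.0003,-2.5,0,0,1],[0,-0.0032,0.0002,-2.5,0,0,1],[0,-0.0037,0.0006,-3,0,0,1],[0,-0.0037,0.0005,-3,0,0,1],[0,0,0,0,0,0,1],[0,0,0,0,0,0,1]])

```text
t: 24.97
ee_pos: [0.484, 0.0444, 0.1463]
orientation: [0.142, 0.676, 0.708, 0.148]
force: [0.5, 1.1, -1.8]
opening: 0.0131
```

```bash
cat > n.py <<'E'
from h import *
o=obs();p=viewer.grab_frame("wrist"); save(p,"w11.png",(300,100,620,340),2); print(o["t"],o["ee_pos"],o["force"])
for x in nets.landmark_of(p,"toggle0"):
    d=np.array(x["point"])-HIN; print("rack frame",(d@EX).round(3),(d@EY).round(3),d[2].round(3),round(x["conf"],2), "tool",tool(o,x["point"]).round(3))
a=lip(.040,.062,27,.001)
s=rows(cur(),[(*a,.006),(a[0]+.12*EZ+.03*EX,a[1],.02)],1,wmax=2)
E
python3 n.py
```

```text
24.9667 [0.48403039 0.04443293 0.14630849] [ 0.52493273  1.12099623 -1.83697237]
rack frame -0.065 -0.012 0.037 0.86 tool [-0.013  0.018  0.095]
rack frame -0.064 0.02 0.033 0.69 tool [0.019 0.017 0.099]
[[-0,-0.0043,-0.003,-0.47,0.01,-0,1],[-0.0001,-0.0043,-0.0031,-0.47,0,-0,1],[-0,-0.0042,-0.0031,-0.47,0.01,-0,1],[-0.0001,-0.0042,-0.0031,-0.47,0.01,-0.01,1],[-0,-0.0042,-0.0031,-0.47,0,0,1],[-0.0001,-0.0042,-0.0032,-0.47,0.01,0,1],[-0,-0.0041,-0.0033,-0.47,0.01,0,1],[-0,0.0116,-0.0133,0,-0,0,1],[-0,0.0116,-0.0133,0,-0,0,1],[-0,0.0116,-0.0134,0,-0,0,1],[-0,0.0116,-0.0133,0,-0,0,1],[-0,0.0116,-0.0133,0,-0,0,1]]
[[-0,0.0116,-0.0133,0,-0,0,1],[-0,0.0116,-0.0134,0,-0,0,1]]
```

Both are in the pan now. Back out, lift, and go to the tray's −y half.

Request:
play_rows(commands=[[0,-0.0043,-0.003,-0.47,0,0,1],[0,-0.0043,-0.0031,-0.47,0,0,1],[0,-0.0042,-0.0031,-0.47,0,0,1],[0,-0.0042,-0.0031,-0.47,0,0,1],[0,-0.0042,-0.0031,-0.47,0,0,1],[0,-0.0042,-0.0032,-0.47,0,0,1],[0,-0.0041,-0.0033,-0.47,0,0,1],[0,0.006,-0.009,0,0,0,1],[0,0.0116,-0.0133,0,0,0,1],[0,0.0116,-0.0134,0,0,0,1],[0,0.0116,-0.0133,0,0,0,1],[0,0.0116,-0.0133,0,0,0,1]])

```text
t: 26.07
ee_pos: [0.4659, 0.0438, 0.2335]
orientation: [0.162, 0.671, 0.703, 0.17]
force: [0.4, -0.4, -2.1]
opening: 0.0129
```

Request:
play_rows(commands=[[0,0.0116,-0.0133,0,0,0,1],[0,0.006,-0.009,0,0,0,1],[0,0,0,0,0,0,1],[0,0,0,0,0,0,1]])

```text
t: 26.4
ee_pos: [0.4714, 0.0441, 0.2602]
orientation: [0.162, 0.671, 0.703, 0.169]
force: [-0.4, -0.1, -1.9]
opening: 0.013
```

```bash
cat > q.py <<'E'
from h import *
o=obs();p=viewer.grab_frame("wrist"); save(p,"w12.png"); print(o["t"],o["ee_pos"],o["force"],np.round(o["qpos"],2))
for f in (p,):
  for x in nets.landmark_of(f,"toggle0"):
    d=np.array(x["point"])-HIN; print("rack frame",(d@EX).round(3),(d@EY).round(3),d[2].round(3),round(x["conf"],2), "tool",tool(o,x["point"]).round(3))
t=viewer.grab_frame("top")
for n in ["tray","toggle0"]: print(n,[(np.round(x["point"],3).tolist(),round(x["conf"],2)) for x in nets.landmark_of(t,n)[:9]])
P,_=pts(t); m=(P[:,0]>.4)&(P[:,0]<.62)&(P[:,1]>-.42)&(P[:,1]<-.14)&(P[:,2]>.018)&(P[:,2]<.045); print(rectfit(P[m]))
TY=np.radians(-11); T=np.array([.512,-.266,0]); tx=np.array([np.cos(TY),np.sin(TY),0]); ty=np.array([-tx[1],tx[0],0]); L=T-ty*.0545-.012*tx
s=rows(cur(),[(*lipw((.54,-.09,.22),TY/2,22),),(*lipw(L+.16*EZ,TY,15),)],1,wmax=4,vmax=.034)
print()
s=rows(s,[(*lipw(L+.10*EZ,TY,8),.02),(*lipw(L+.06*EZ,TY,-12),.02),(*lipw(L+.042*EZ,TY,-30),),(*lipw(L+.042*EZ,TY,-38),)],1,wmax=4)
E
python3 q.py
```

```text
26.4 [0.4713867  0.04406765 0.26018344] [-0.39457656 -0.07143326 -1.87874634] [-0.45 -0.39  0.14  2.18  0.22  0.9  -0.35]
rack frame -0.078 -0.018 0.15 0.62 tool [-0.02   0.012  0.096]
rack frame -0.076 0.02 0.149 0.62 tool [0.019 0.013 0.098]
rack frame -0.139 0.001 0.016 0.42 tool [-0.    -0.104  0.187]
rack frame -0.041 -0.251 -0.014 0.38 tool [-0.253 -0.03   0.259]
tray [([0.511, -0.267, 0.001], 0.64)]
toggle0 [([0.574, -0.2, 0.012], 0.62), ([0.538, -0.239, 0.015], 0.57), ([0.566, -0.25, 0.017], 0.54), ([0.525, 0.064, 0.183], 0.49), ([0.534, 0.027, 0.179], 0.44), ([0.551, -0.212, 0.015], 0.41), ([0.544, -0.187, 0.016], 0.38), ([0.511, -0.269, 0.001], 0.37)]
(array([ 509.6, -263.5]), array([222.9, 131.8]), 78.62)
[[-0.03,-0.0096,-0.0125,1.25,-0.84,1.87,1],[-0.0304,-0.0089,-0.0119,1.25,-0.84,1.87,1],[-0.0309,-0.0082,-0.0113,1.26,-0.84,1.88,1],[-0.0313,-0.0073,-0.0106,1.25,-0.84,1.87,1],[-0.0315,-0.0049,0.0051,1,-0.25,0.75,1],[-0.0315,-0.0044,0.0053,1,-0.25,0.74,1],[-0.0315,-0.004,0.0055,1,-0.25,0.75,1],[-0.0316,-0.0034,0.0057,1,-0.25,0.74,1],[-0.0316,-0.0029,0.0059,0.99,-0.25,0.75,1],[-0.0315,-0.0024,0.006,1,-0.24,0.74,1],[-0.0316,-0.0018,0.0063,1,-0.25,0.75,1]]

[[-0,-0.0006,0.016,2.33,-0,-0,1],[-0,0,0.0161,2.34,-0,-0,1],[-0,0.0007,0.016,2.33,-0,-0,1],[-0,0.006,0.0027,3.33,-0,-0,1],[-0,0.0062,0.0024,3.34,-0,-0,1],[-0,0.0064,0.002,3.33,-0,-0,1],[-0,0.0064,0.0016,3.33,-0,-0,1],[-0,0.0065,0.0013,3.34,-0,-0,1],[-0,0.0066,0.0009,3.33,-0,-0,1],[-0,0.0082,-0.0008,3.6,-0,0,1],[-0,0.0081,-0.0013,3.6,-0,0,1],[-0,0.0081,-0.0019,3.6,-0,0,1]]
[[-0,0.0079,-0.0023,3.6,-0,0,1],[-0,0.0077,-0.0028,3.6,-0,0,1],[-0,0.0053,-0.0037,2.67,-0,0,1],[-0,0.005,-0.0039,2.66,-0,0,1],[-0,0.0049,-0.0042,2.67,-0,0,1]]
```

Both toggles are held and the tray is unmoved. I carry and pour.

Request:
play_rows(commands=[[-0.015,-0.0048,-0.0062,0.62,-0.42,0.93,1],[-0.015,-0.0048,-0.0062,0.62,-0.42,0.93,1],[-0.0304,-0.0089,-0.0119,1.25,-0.84,1.87,1],[-0.0309,-0.0082,-0.0113,1.26,-0.84,1.88,1],[-0.0313,-0.0073,-0.0106,1.25,-0.84,1.87,1],[-0.0315,-0.0049,0.0051,1,-0.25,0.75,1],[-0.0315,-0.0044,0.0053,1,-0.25,0.74,1],[-0.0315,-0.004,0.0055,1,-0.25,0.75,1],[-0.0316,-0.0034,0.0057,1,-0.25,0.74,1],[-0.0316,-0.0029,0.0059,1,-0.25,0.75,1],[-0.0315,-0.0024,0.006,1,-0.24,0.74,1],[-0.0158,-0.0009,0.0031,0.5,-0.12,0.37,1]])

```text
t: 27.65
ee_pos: [0.3819, -0.2835, 0.2441]
orientation: [0.104, 0.764, 0.631, 0.086]
force: [0.5, -0.4, -2.4]
opening: 0.0131
```

Request:
play_rows(commands=[[-0.0158,-0.0009,0.0032,0.5,-0.13,0.38,1],[0,0,0,0,0,0,1],[0,0,0,0,0,0,1],[0,0,0,0,0,0,1]])

```text
t: 27.98
ee_pos: [0.3806, -0.2949, 0.2413]
orientation: [0.101, 0.765, 0.631, 0.084]
force: [-0.8, 0.9, -2.2]
opening: 0.013
```

```bash
cat > q2.py <<'E'
from h import *
o=obs(); print(o["t"],o["ee_pos"],o["force"],np.round(o["qpos"],2))
TY=np.radians(-11); T=np.array([.511,-.266,0]); tx=np.array([np.cos(TY),np.sin(TY),0]); ty=np.array([-tx[1],tx[0],0]); L=T-ty*.0545-.012*tx
s=rows(cur(),[(*lipw(L+.10*EZ,TY,8),.02),(*lipw(L+.06*EZ,TY,-12),.02),(*lipw(L+.042*EZ,TY,-30),),(*lipw(L+.042*EZ,TY,-38),)],1,wmax=4)
E
python3 q2.py
```

```text
27.9833 [ 0.38058862 -0.29488461  0.24134246] [-0.76908745  0.87756741 -2.17328886] [-0.23 -0.31  0.74  2.03  0.14  1.09  0.28]
[[-0.0004,-0.0011,0.0161,2.35,-0.02,0.01,1],[-0.0005,-0.0004,0.0161,2.35,-0.02,0.02,1],[-0.0004,0.0003,0.0162,2.36,-0.02,0.01,1],[0,0.0073,0.0033,4,0,-0,1],[0,0.0074,0.0027,4,0,-0,1],[0,0.0076,0.0022,4,0,-0,1],[0,0.0078,0.0017,4,0,-0,1],[0,0.0079,0.0011,4,0,-0,1],[0,0.0082,-0.0008,3.6,0,-0,1],[0,0.0082,-0.0013,3.6,0,-0,1],[0,0.008,-0.0018,3.6,0,-0,1],[0,0.0079,-0.0024,3.6,0,-0,1]]
[[0,0.0078,-0.0028,3.6,0,-0,1],[0,0.0079,-0.0055,4,0,-0,1],[0,0.0074,-0.0061,4,0,-0,1]]
```

Request:
play_rows(commands=[[-0.0004,-0.0011,0.0161,2.35,0,0,1],[-0.0005,-0.0004,0.0161,2.35,0,0,1],[-0.0004,0.0003,0.0162,2.36,0,0,1],[0,0.0073,0.0033,4,0,0,1],[0,0.0074,0.0027,4,0,0,1],[0,0.0076,0.0022,4,0,0,1],[0,0.0078,0.0017,4,0,0,1],[0,0.0079,0.0011,4,0,0,1]])

```text
t: 28.65
ee_pos: [0.4285, -0.3044, 0.1823]
orientation: [-0.082, 0.766, 0.634, -0.067]
force: [-0.7, -0.5, -0.6]
opening: 0.0128
```

Request:
play_rows(commands=[[0,0.0082,-0.0008,3.6,0,0,1],[0,0.0082,-0.0013,3.6,0,0,1],[0,0.008,-0.0018,3.6,0,0,1],[0,0.0079,-0.0024,3.6,0,0,1],[0,0.0078,-0.0028,3.6,0,0,1],[0,0.0079,-0.0055,4,0,0,1],[0,0.0074,-0.0061,4,0,0,1],[0,0,0,0,0,0,1],[0,0,0,0,0,0,1],[0,0,0,0,0,0,1],[0,0,0,0,0,0,1]])

```text
t: 29.57
ee_pos: [0.4859, -0.3174, 0.1811]
orientation: [-0.25, 0.73, 0.602, -0.206]
force: [-0.5, -0.9, -0.7]
opening: 0.0127
```

```bash
cat > q3.py <<'E'
from h import *
TY=np.radians(-11); T=np.array([.511,-.266,0]); tx=np.array([np.cos(TY),np.sin(TY),0]); ty=np.array([-tx[1],tx[0],0])
o=obs(); print(o["t"],o["ee_pos"],np.round(o["qpos"],2))
for c in ("wrist","side","top"):
    f=viewer.grab_frame(c); print(c,[(((np.array(x["point"])-T)@tx).round(3).item(),((np.array(x["point"])-T)@ty).round(3).item(),round(x["point"][2],3),round(x["conf"],2)) for x in nets.landmark_of(f,"toggle0")])
    if c=="wrist": save(f,"w13.png")
for n in ["pad","spool"]: print(n,[(np.round(x["point"],3).tolist(),round(x["conf"],2)) for x in nets.landmark_of(f,n)[:2]])
P,_=pts(f); m=(P[:,0]>.34)&(P[:,0]<.56)&(P[:,1]>.2)&(P[:,1]<.4)&(P[:,2]>.0025)&(P[:,2]<.01); 
d=nets.silhouettes(f,"pad")[0]["region"]; Q,_=pts(f,d); print("pad",rectfit(Q))
p,q=cur()
s=rows((p,q),[(p+.10*EZ,down(TY,-20)),((.45,.0,.29),down(0,0)),((.41,.28,.25),down(0))],1,vmax=.036)
E
python3 q3.py
```

```text
29.5667 [ 0.48585453 -0.31742438  0.18110644] [ 0.01  0.87  0.78  1.13 -0.25  1.92  0.55]
wrist [(0.023, 0.034, 0.017, 0.98), (0.021, 0.085, 0.012, 0.88), (0.048, 0.073, 0.012, 0.86), (0.042, -0.068, 0.011, 0.83), (0.044, -0.036, 0.016, 0.68), (0.025, 0.057, 0.014, 0.61), (0.044, 0.024, 0.015, 0.57)]
side [(0.022, 0.033, 0.013, 0.57), (0.048, 0.027, 0.015, 0.52), (0.021, 0.086, 0.017, 0.52), (0.049, -0.038, 0.018, 0.5), (0.048, 0.073, 0.013, 0.47), (-0.156, -0.19, -0.005, 0.45), (0.025, 0.056, 0.015, 0.43), (0.045, -0.069, 0.018, 0.4)]
top [(0.188, -0.167, -0.005, 0.39)]
pad []
spool [([0.641, 0.391, -0.001], 0.62), ([0.585, 0.472, -0.0], 0.61)]
pad (array([442.3, 299.1]), array([154.6, 151.8]), 82.1)
[[0,-0.0205,-0.0263,-5.99,-0.01,0.01,1],[0,-0.0177,-0.0283,-5.98,-0.02,0.01,1],[0.0001,-0.0146,-0.0299,-5.99,-0.01,0.01,1],[0.0338,-0.0104,0.0026,-2.22,-0.21,-1.21,1],[0.0341,-0.0098,0.0022,-2.21,-0.22,-1.21,1],[0.0343,-0.0091,0.0016,-2.22,-0.21,-1.21,1],[0.0344,-0.0084,0.0011,-2.21,-0.21,-1.21,1],[0.0347,-0.0078,0.0008,-2.22,-0.22,-1.21,1],[0.0347,-0.007,0.0003,-2.21,-0.21,-1.21,1],[0.035,-0.0063,-0.0001,-2.22,-0.21,-1.21,1],[0.035,-0.0055,-0.0005,-2.21,-0.22,-1.2,1],[0.0352,-0.0048,-0.0007,-2.22,-0.21,-1.21,1]]
[[0.035,-0.005,0.005,0,0,-0,1],[0.035,-0.005,0.005,0,0,-0,1],[0.035,-0.005,0.005,0,0,-0,1],[0.035,-0.005,0.005,0,0,-0,1],[0.035,-0.005,0.005,0,0,-0,1],[0.035,-0.005,0.005,0,0,-0,1],[0.035,-0.005,0.005,0,0,-0,1],[0.035,-0.0051,0.005,0,0,-0,1]]
```

All seven toggles are in the tray, five in +y and two in −y. I head back past the bin for a check that it is empty, then to the pad.

Request:
play_rows(commands=[[0,-0.0205,-0.0263,-5.99,0,0,1],[0,-0.0177,-0.0283,-5.98,0,0,1],[0,-0.0146,-0.0299,-5.99,0,0,1],[0.0338,-0.0104,0.0026,-2.22,-0.21,-1.21,1],[0.0341,-0.0098,0.0022,-2.21,-0.22,-1.21,1],[0.0343,-0.0091,0.0016,-2.22,-0.21,-1.21,1],[0.0344,-0.0084,0.0011,-2.21,-0.21,-1.21,1],[0.0347,-0.0078,0.0008,-2.22,-0.22,-1.21,1],[0.0347,-0.007,0.0003,-2.21,-0.21,-1.21,1],[0.035,-0.0063,0,-2.22,-0.21,-1.21,1],[0.035,-0.0055,-0.0005,-2.21,-0.22,-1.2,1],[0.0352,-0.0048,-0.0007,-2.22,-0.21,-1.21,1]])

```text
t: 31.02
ee_pos: [0.4492, 0.0012, 0.2904]
orientation: [0.0, 0.707, 0.707, 0.002]
force: [0.6, 0.6, -1.5]
opening: 0.0131
```

Request:
play_rows(commands=[[0.025,-0.002,0,0,0,0,1],[0,0,0,0,0,0,1],[0,0,0,0,0,0,1]])

```text
t: 31.27
ee_pos: [0.4475, 0.0257, 0.2901]
orientation: [-0.001, 0.706, 0.708, 0.0]
force: [0.6, -1.7, -1.3]
opening: 0.0128
```

```bash
cat > r.py <<'E'
from h import *
o=obs(); print(o["t"],o["ee_pos"])
f=viewer.grab_frame("wrist"); save(f,"w14.png",(300,60,640,315),2)
for x in nets.landmark_of(f,"toggle0"):
    d=np.array(x["point"])-HIN; print("rack frame",(d@EX).round(3),(d@EY).round(3),d[2].round(3),round(x["conf"],2))
f=viewer.grab_frame("side"); Y=np.radians(-7)
for n in ["pad","tray"]: print(n,[(np.round(x["point"],3).tolist(),round(x["conf"],2)) for x in nets.landmark_of(f,n)[:3]])
P,_=pts(f,nets.silhouettes(f,"scoop")[0]["region"]); T=tool(o,P); print("scoop in tool",np.percentile(T,[1,50,99],axis=0).round(3))
g=np.array([.398,.305,.111])
s=rows(cur(),[(g+.14*EZ,down(Y)),(g+.03*EZ,down(Y),.025),(g+.003*EZ,down(Y),.01)],1,vmax=.036)
E
python3 r.py
```

```text
31.2667 [0.44749703 0.02569385 0.29006044]
rack frame -0.067 -0.229 -0.016 0.47
pad [([0.443, 0.296, 0.001], 0.87), ([0.602, 0.048, 0.03], 0.68)]
tray [([0.509, -0.26, 0.001], 0.7), ([0.564, 0.05, 0.065], 0.35)]
scoop in tool [[-0.188 -0.004 -0.041]
 [ 0.003  0.035  0.098]
 [ 0.038  0.103  0.289]]
[[0.0312,-0.0056,0.0043,-0,-0,0.76,1],[0.0312,-0.0061,0.0044,-0.01,-0.01,0.77,1],[0.0311,-0.0064,0.0043,-0,-0,0.76,1],[0.031,-0.0069,0.0044,-0,-0.01,0.77,1],[0.0308,-0.0073,0.0043,-0.01,0,0.76,1],[0.0308,-0.0077,0.0044,-0,-0,0.77,1],[0.0307,-0.0081,0.0043,-0,-0.01,0.76,1],[0.0306,-0.0085,0.0043,-0.01,-0,0.77,1],[0.0305,-0.009,0.0043,-0,-0,0.76,1],[-0,0,0.022,-0,-0,0,1],[-0,0,0.022,-0,-0,0,1],[-0,0,0.022,-0,-0,0,1]]
[[-0,0,0.022,-0,-0,0,1],[-0,0,0.022,-0,-0,0,1],[-0,0,0.009,-0,-0,0,1],[-0,0,0.009,-0,-0,0,1],[-0,0,0.009,-0,-0,0,1]]
```

View pics/w14.png

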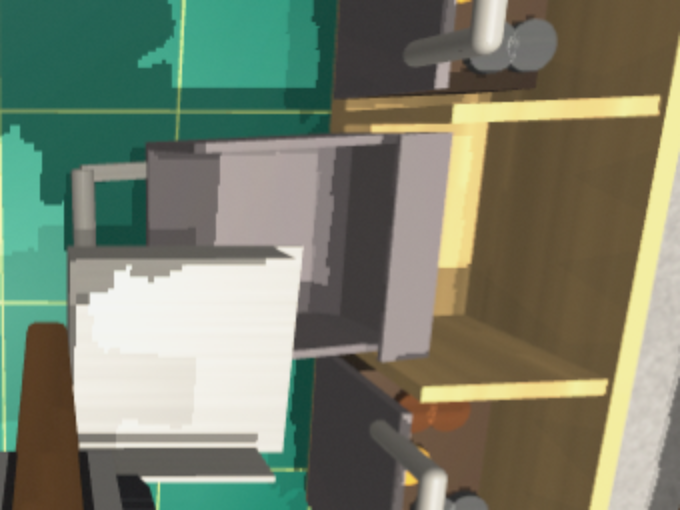

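The bin is empty (its inside at px 220–400 × 140–350 is bare) and so is the pan. Now I put the scoop on the pad.

Request:
play_rows(commands=[[0.0312,-0.0056,0.0043,0,0,0.76,1],[0.0312,-0.0061,0.0044,0,0,0.77,1],[0.0311,-0.0064,0.0043,0,0,0.76,1],[0.031,-0.0069,0.0044,0,0,0.77,1],[0.0308,-0.0073,0.0043,0,0,0.76,1],[0.0308,-0.0077,0.0044,0,0,0.77,1],[0.0307,-0.0081,0.0043,0,0,0.76,1],[0.0306,-0.0085,0.0043,0,0,0.77,1],[0.0305,-0.009,0.0043,0,0,0.76,1],[0,0,0,0,0,0,1],[0,0,0.022,0,0,0,1],[0,0,0.022,0,0,0,1]])

```text
t: 32.57
ee_pos: [0.3981, 0.3064, 0.2073]
orientation: [-0.0, 0.748, 0.663, 0.001]
force: [-0.0, 0.2, -2.2]
opening: 0.0127
```

Request:
play_rows(commands=[[0,0,0.022,0,0,0,1],[0,0,0.022,0,0,0,1],[0,0,0.022,0,0,0,1],[0,0,0.009,0,0,0,1],[0,0,0.009,0,0,0,1],[0,0,0.007,0,0,0,1],[0,0,0,0,0,0,1],[0,0,0,0,0,0,1]])

```text
t: 33.23
ee_pos: [0.3976, 0.3063, 0.1168]
orientation: [-0.0, 0.748, 0.663, 0.0]
force: [0.3, 0.3, -0.7]
opening: 0.0132
```

```bash
cat > r2.py <<'E'
from h import *
o=obs(); print(o["t"],o["ee_pos"],o["force"])
g=np.array([.398,.305,.111])
s=rows(cur(),[(g,down(np.radians(-7)),.002)],1)
E
python3 r2.py
```

```text
33.2333 [0.39757508 0.30626624 0.11680329] [ 0.29944417  0.32227537 -0.70975591]
[[-0.0004,0.0002,0.0019,0,-0.02,0.04,1],[-0.0004,0.0002,0.002,0,-0.03,0.04,1],[-0.0004,0.0002,0.0019,0,-0.02,0.04,1]]
```

Request:
play_rows(commands=[[0,0,0.002,0,0,0,1],[0,0,0.002,0,0,0,1],[0,0,0.0015,0,0,0,1],[0,0,0,0,0,0,1],[0,0,0,0,0,0,1]])

```text
t: 33.65
ee_pos: [0.3975, 0.3066, 0.1114]
orientation: [-0.001, 0.748, 0.663, 0.001]
force: [-1.0, -0.2, 4.6]
opening: 0.0128
```

Request:
play_rows(commands=[[0,0,0,0,0,0,0.8],[0,0,0,0,0,0,0.7],[0,0,0,0,0,0,0.5],[0,0,0,0,0,0,0.4],[0,0,0,0,0,0,0.4],[0,0,0,0,0,0,0.4],[0,0,-0.02,0,0,0,0.4],[0,0,-0.035,0,0,0,0.4],[0,0,-0.035,0,0,0,0.4],[0,0,-0.035,0,0,0,0.4],[0,0,0,0,0,0,0.4]])

```text
t: 34.57
ee_pos: [0.3995, 0.3078, 0.2426]
orientation: [-0.001, 0.748, 0.663, 0.005]
force: [0.3, 1.1, 1.2]
opening: 0.0513
```

```bash
cat > s.py <<'E'
from h import *
o=obs(); print(o["t"],o["ee_pos"],o["force"],o["opening"])
f=viewer.grab_frame("wrist"); P,_=pts(f,None,o)
near=(np.abs(P[:,0]-.42)<.12)&(np.abs(P[:,1]-.3)<.12)
for n,a,b in [("handle top",.143,.16),("pan",.009,.045)]:
    m=near&(P[:,2]>a)&(P[:,2]<b); print(n,m.sum(),rectfit(P[m]),np.median(P[m][:,2]))
for c in ("top","side"):
    f=viewer.grab_frame(c)
    for n in ["scoop","pad","tray","bin_pull"]: print(c,n,[(np.round(x["point"],3).tolist(),round(x["conf"],2)) for x in nets.landmark_of(f,n)[:1]])
b=bar(1.40)-.019*EZ+.0*EY; r=down(YR)
s=rows(cur(),[((.44,.13,.25),r),(b+.10*EZ,r),(b+.025*EZ,r),(b,r,.015)],.55)
E
python3 s.py
```

```text
34.5667 [0.39946922 0.30778661 0.2425579 ] [0.27523726 1.10633013 1.23756132] 0.05127131545771101
handle top 721 (array([397.4, 305.5]), array([23.4, 13.7]), 82.97) 0.15104073318910374
pan 952 (array([431.8, 300.7]), array([76.2, 83.7]), 82.86) 0.02717729086469023
top scoop [([0.448, 0.302, 0.002], 0.67)]
top pad [([0.447, 0.296, 0.005], 0.58)]
top tray [([0.508, -0.265, 0.004], 0.71)]
top bin_pull [([0.467, 0.042, 0.049], 0.7)]
side scoop [([0.444, 0.3, 0.007], 0.57)]
side pad [([0.443, 0.296, 0.003], 0.74)]
side tray [([0.506, -0.263, -0.003], 0.88)]
side bin_pull [([0.462, 0.044, 0.047], 0.9)]
[[-0.0339,0.0127,-0.003,-0.01,-0,-1.92,0.55],[-0.0343,0.0116,-0.0029,-0.01,-0,-1.91,0.55],[-0.0347,0.0104,-0.003,-0.01,-0,-1.92,0.55],[-0.0349,0.0093,-0.0029,-0.01,-0,-1.91,0.55],[-0.0353,0.0081,-0.003,-0,-0,-1.92,0.55],[-0.0178,0.0045,0.0243,-0,-0,-0,0.55],[-0.0177,0.0045,0.0243,-0,-0,-0,0.55],[-0.0178,0.0045,0.0243,-0,-0,-0,0.55],[-0.0178,0.0045,0.0243,-0,-0,-0,0.55],[-0.0177,0.0045,0.0243,-0,-0,-0,0.55],[-0,-0,0.0375,-0,-0,-0,0.55],[-0.0001,-0,0.0375,-0,-0,-0,0.55]]
[[0,-0,0.0125,-0,-0,-0,0.55],[0,-0,0.0125,-0,-0,-0,0.55]]
```

The scoop stands centred on the pad. Now I pinch the bar and shut the bin.

Request:
play_rows(commands=[[-0.0339,0.0127,-0.003,0,0,-1.92,0.55],[-0.0343,0.0116,-0.0029,0,0,-1.91,0.55],[-0.0347,0.0104,-0.003,0,0,-1.92,0.55],[-0.0349,0.0093,-0.0029,0,0,-1.91,0.55],[-0.0353,0.0081,-0.003,0,0,-1.92,0.55],[-0.0178,0.0045,0.0243,0,0,0,0.55],[-0.0177,0.0045,0.0243,0,0,0,0.55],[-0.0178,0.0045,0.0243,0,0,0,0.55],[-0.0178,0.0045,0.0243,0,0,0,0.55],[-0.0177,0.0045,0.0243,0,0,0,0.55],[0,0,0,0,0,0,0.55],[0,0,0,0,0,0,0.55]], squeeze=25)

```text
t: 36.12
ee_pos: [0.4661, 0.0416, 0.1279]
orientation: [-0.001, 0.691, 0.723, -0.001]
force: [0.8, 0.5, 1.0]
opening: 0.0389
```

```bash
cat > u.py <<'E'
from h import *
o=obs(); print(o["t"],o["ee_pos"],o["opening"])
b=bar(1.40)-.019*EZ; r=down(YR)
s=rows(cur(),[(b+.025*EZ,r),(b,r,.013)],.55); print()
s=rows(s,[(bar(t)-.019*EZ,r) for t in np.linspace(1.4,-.01,15)[1:]],1)
E
python3 u.py
```

```text
36.1167 [0.46608327 0.04164332 0.1279291 ] 0.03893147368528676
[[0.0004,0.0004,0.0372,-0.07,0.01,-0.06,0.55],[0.0003,0.0003,0.0372,-0.08,0.01,-0.07,0.55],[0,0,0.0125,0,0,0,0.55],[0,0,0.0125,0,0,0,0.55]]

[[0,0.0025,-0.0137,0,0,0,1],[-0,0.0038,-0.0134,0,0,0,1],[-0,0.0052,-0.0129,0,0,0,1],[-0,0.0064,-0.0123,0,0,0,1],[-0,0.0076,-0.0117,0,0,0,1],[-0,0.0088,-0.0108,0,0,0,1],[-0,0.0098,-0.0098,0,0,0,1],[-0,0.0107,-0.0088,0,0,0,1],[-0,0.0116,-0.0078,0,0,0,1],[-0,0.0123,-0.0065,0,0,0,1],[-0,0.0129,-0.0052,0,0,0,1],[-0,0.0133,-0.0039,0,0,0,1]]
[[-0,0.0137,-0.0026,0,0,0,1],[-0,0.0138,-0.0011,0,0,0,1]]
```

Request:
play_rows(commands=[[0.0004,0.0004,0.0372,0,0,0,0.55],[0.0003,0.0003,0.0372,0,0,0,0.55],[0,0,0.0125,0,0,0,0.55],[0,0,0.0125,0,0,0,0.55],[0,0,0,0,0,0,1],[0,0,0,0,0,0,1],[0,0,0,0,0,0,1],[0,0,0,0,0,0,1],[0,0,0,0,0,0,1],[0,0,0,0,0,0,1]])

```text
t: 36.95
ee_pos: [0.4668, 0.0443, 0.0304]
orientation: [-0.001, 0.69, 0.724, 0.0]
force: [-6.2, 1.8, -0.4]
opening: 0.0109
```

Request:
play_rows(commands=[[0,0.0025,-0.0137,0,0,0,1],[0,0.0038,-0.0134,0,0,0,1],[0,0.0052,-0.0129,0,0,0,1],[0,0.0064,-0.0123,0,0,0,1],[0,0.0076,-0.0117,0,0,0,1],[0,0.0088,-0.0108,0,0,0,1],[0,0.0098,-0.0098,0,0,0,1],[0,0.0107,-0.0088,0,0,0,1],[0,0.0116,-0.0078,0,0,0,1],[0,0.0123,-0.0065,0,0,0,1],[0,0.0129,-0.0052,0,0,0,1],[0,0.0133,-0.0039,0,0,0,1]])

```text
t: 37.95
ee_pos: [0.5732, 0.0491, 0.1488]
orientation: [-0.0, 0.69, 0.724, 0.001]
force: [-2.2, -0.6, 0.8]
opening: 0.0108
```

Request:
play_rows(commands=[[0,0.0137,-0.0026,0,0,0,1],[0,0.0138,-0.0011,0,0,0,1],[0,0,0,0,0,0,1],[0,0,0,0,0,0,1],[0,0,0,0,0,0,0.8],[0,0,0,0,0,0,0.55],[0,0,0,0,0,0,0.5],[0,0,0,0,0,0,0.5]])

```text
t: 38.62
ee_pos: [0.6002, 0.05, 0.1509]
orientation: [0.0, 0.69, 0.724, 0.001]
force: [-0.1, 0.0, -0.2]
opening: 0.0427
```

Request:
play_rows(commands=[[0,0,0,0,0,0,0.5],[0,0,-0.025,0,0,0,0.5],[0,0,-0.035,0,0,0,0.5],[0,0,-0.035,0,0,0,0.5],[0,-0.03,-0.02,0,0,0,0.5],[0,-0.035,0,0,0,0,0.5],[0,-0.035,0,0,0,0,0.5],[0,-0.035,0,0,0,0,0.5],[0,0,0,0,0,0,0.5],[0,0,0,0,0,0,0.5]])

```text
t: 39.45
ee_pos: [0.4639, 0.0433, 0.2658]
orientation: [-0.001, 0.69, 0.724, 0.002]
force: [0.7, 0.7, -0.1]
opening: 0.0424
```

```bash
cat > v.py <<'E'
from h import *
TY=np.radians(-11); T=np.array([.511,-.266,0]); tx=np.array([np.cos(TY),np.sin(TY),0]); ty=np.array([-tx[1],tx[0],0])
o=obs(); print(o["t"],o["ee_pos"])
for c in ("side","top"):
    f=viewer.grab_frame(c); save(f,"end_"+c+".png")
    for n in ["scoop","scoop_handle","pad","tray","bin_pull","bowl","spool","weight","jar","mug"]: print(c,n,[(np.round(x["point"],3).tolist(),round(x["conf"],2)) for x in nets.landmark_of(f,n)[:2]])
    print(c,[(((np.array(x["point"])-T)@tx).round(3).item(),((np.array(x["point"])-T)@ty).round(3).item(),round(x["point"][2],3),round(x["conf"],2)) for x in nets.landmark_of(f,"toggle0")])
P,_=pts(f); m=(P[:,0]>.55)&(P[:,0]<.63)&(P[:,1]>-.2)&(P[:,1]<.3)&(P[:,2]>.155)&(P[:,2]<.19); Q=P[m]; d=(Q-HIN); X=d@EX; Y=d@EY
for a,b in [(-.16,-.08),(-.03,.03),(.08,.16)]: k=(Y>a)&(Y<b); print("bar",a,X[k].mean(),Q[k,2].mean(),k.sum())
E
python3 v.py
```

```text
39.45 [0.4639133  0.04330893 0.26578774]
side scoop [([0.444, 0.299, 0.005], 0.76), ([0.546, -0.185, 0.018], 0.16)]
side scoop_handle [([0.399, 0.302, 0.129], 0.87)]
side pad [([0.443, 0.295, 0.002], 0.65), ([0.65, 0.387, -0.004], 0.46)]
side tray [([0.505, -0.261, -0.001], 0.95)]
side bin_pull [([0.596, 0.047, 0.169], 0.78)]
side bowl [([0.655, -0.465, 0.001], 0.94)]
side spool [([0.649, 0.384, -0.002], 0.87), ([0.59, 0.472, 0.0], 0.8)]
side weight [([0.324, -0.424, 0.001], 0.65), ([0.563, -0.246, 0.016], 0.35)]
side jar [([0.744, -0.323, 0.001], 0.8)]
side mug [([0.381, 0.491, -0.0], 0.93), ([0.548, -0.218, 0.018], 0.59)]
side [(0.026, 0.055, 0.017, 0.58), (0.021, 0.083, 0.014, 0.57), (0.049, 0.028, 0.013, 0.4), (0.023, 0.032, 0.013, 0.4), (0.046, -0.038, 0.013, 0.37)]
top scoop [([0.445, 0.301, 0.003], 0.7)]
top scoop_handle [([0.399, 0.308, 0.129], 0.81)]
top pad [([0.447, 0.298, 0.005], 0.6), ([0.398, 0.307, 0.128], 0.27)]
top tray [([0.509, -0.267, 0.006], 0.72)]
top bin_pull [([0.594, 0.047, 0.169], 0.77)]
top bowl [([0.662, -0.466, -0.008], 0.8), ([0.545, -0.191, 0.015], 0.64)]
top spool [([0.588, 0.47, -0.001], 0.67), ([0.642, 0.391, -0.001], 0.58)]
top weight [([0.327, -0.423, 0.0], 0.59), ([0.445, 0.302, -0.0], 0.56)]
top jar [([0.745, -0.325, 0.002], 0.63)]
top mug [([0.374, 0.489, -0.002], 0.92), ([0.326, -0.424, 0.0], 0.69)]
top [(0.029, 0.056, 0.019, 0.63), (0.05, 0.078, 0.01, 0.59), (0.053, 0.025, 0.014, 0.57), (0.017, 0.087, 0.016, 0.57), (0.025, 0.029, 0.014, 0.55), (0.188, -0.168, -0.006, 0.45), (0.047, -0.066, 0.011, 0.43)]
bar -0.16 -0.0063477004471751385 0.17063580356133515 144
bar -0.03 nan nan 0
bar 0.08 -0.006410002220414009 0.1696119763996692 63v.py:9: RuntimeWarning: Mean of empty slice.
  for a,b in [(-.16,-.08),(-.03,.03),(.08,.16)]: k=(Y>a)&(Y<b); print("bar",a,X[k].mean(),Q[k,2].mean(),k.sum())
  ret = ret.dtype.type(ret / rcount)
```

View pics/end_side.png

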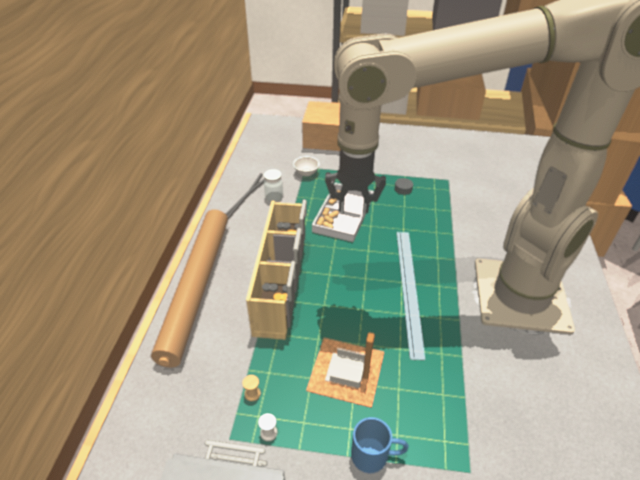

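Side view: the bin is flush with its neighbours, the scoop stands on the pad at (348,365), the bystanders are in place and the gripper is clear. I hand in.

```bash
python3 -c "
from h import *
print(workorder.finish_job())"
```

```text
the job is handed in; nothing more can be done
None
```

I opened the middle bin to its stop and emptied it in two scoopfuls. The first carried five toggles, poured into the tray's +y half; the second carried two, poured into the −y half. I then stood the scoop on its pad and shut the bin, and handed the job in at about 39.5 s. No verdict was reported.

What the last checks showed:
- **Toggles:** After the second pour the wrist and side cameras both showed all seven in the tray, five in +y and two in −y. In the final pictures the nets found only one of the two −y toggles, probably because the gripper hid part of the tray. A look into the bin before I shut it showed it empty.
- **Bin:** The nets put the pull bar back at its starting position within about 2 mm. My depth check of that bar in the last top picture gave no points, so the nets' reading and the side picture are the only evidence for it being shut.
- **Scoop:** It stands upright, with its origin within about 6 mm of the pad's centre.
- **Tray and bystanders:** All read within about 6 mm of where they started.
- **Force:** One slide into the toggle pile briefly reached about 83 N at the wrist (the limit is 120 N).

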